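Load a circuit board under the spring clip of a test cradle

ROBOT

A 6-joint arm with a two-finger parallel gripper is mounted at the origin on the work surface. World frame = base frame: x ahead of the robot, y to its left, z up, the work surface at z = 0. Lengths are in mm, angles in rad, forces in N, time in s.
With the tool pointing down it reaches from about 300 to 775 mm from the base axis. Payload 14.6 kg.
Tool frame: the origin (TCP) lies midway between the tips of the shut fingers; the grasp point (between the pads) lies 19 mm behind it (bot.grip_point_offset is the distance from the TCP to the grasp point, in mm); x points along the fingers, z is the direction in which the jaws open and shut, and the axes are right-handed (so a half turn about x gives the same grasp; the last joint's range is limited). The gripper opens to 94 mm and grips with 3 to 60 N. Pads are 16 mm wide; open, the fingers measure 119 mm over their backs; the gripper's body (75 mm by 177 mm) begins 78 mm behind the grasp point.
Start: joints at [1.161, 0.3, 1.521, -0, 1.321, -0.067], TCP at [184.866, 517.99, 175.846] pointing down, gripper open.
Joint ranges: [-3.03, 3.03], [-0.79, 2.21], [0.23, 2.52], [-1.04, 4.18], [0, 3.07], [-2.55, 2.55]. Speed limits (rad/s): [2.22, 2.22, 2.57, 3.14, 3.14, 3.14].

INTERFACE

Orientations are given as [roll, pitch, yaw] about the fixed x, y, z axes, in that order (R = Rz(yaw) Ry(pitch) Rx(roll)).
In Python, from station import bot gives the robot as it stands. The module is installed in compiled form; this text tells all that it offers.
- The arm moves only by the tool servo_tool, never from a script. Its arguments are lists of equal length, an entry for each row: "linear": the shift along the tool's x, y, z in cm, a list of three; "twist": the turn, a rotation vector about the tool's x, y, z in rad, a list of three. A call has 1 to 12 rows; each row shifts and turns the commanded pose from where the row before left it, along the tool's axes as they then stand; what a row does not reach is not made up. A row lasts 1/8 s, in which the tool goes at most 62.5 mm and 10.7 degrees, less where a joint would pass 70% of its speed; a pose out of reach is approached as far as the arm can. A call with a gripper value outside its range is refused whole. "claw" is the closure, from 0 (fully open) to 1 (shut), set as the call begins (left out, the last holds). The fingers move at their own pace and stop on an object; "newtons" is the grip in N (left out, the last holds). Time passes only in rows, so rows that do not move let the fingers close. It gives the time, the measured TCP pose, the force and the opening at its end, in the units of the state.
- bot.get_state(): the state, without advancing time (a new reading comes with each control period).
- bot.read_camera(name): name is "scene" or "top" or "wrist"; returns the picture (480x640x3 uint8, blue, green, red); there is no depth.
- bot.get_calibration(name): a dict with "fx", "fy", "cx", "cy" (pixels), "D" ([k1, k2, p1, p2, k3] as OpenCV has them; the pictures are not rectified), "T" (4x4, takes a point from camera to world coordinates); the wrist camera has in their place "T_tool_cam" (4x4, takes a point from camera to tool coordinates, whose origin is the TCP and whose axes are the tool frame's). Camera axes: x right, y up, looking along -z (the intrinsics and any distortion apply to the point x, -y, -z); pixel columns grow to the right and rows downward; lengths in mm; the calibration is good to about 2 mm. A picture is of the moment at which its call begins: read the wrist's pose just before it. get_calibration takes no time and is no camera call.
- bot.finish_job(): hands the job in, once; it reports no verdict.
The state is a dict: "time": time; "joint_positions": joint angles; "qvel": joint speeds; "tau": joint torques, N m; "ee_pos": TCP position; "tcp_rot": TCP orientation; "ft_force": force on the tool from outside, world axes, zero at the start; "wrist_torque": the same for the moment, N m; "finger_gap": opening from 0.0 (shut) to 1.0 (fully open).
Only numpy, scipy, OpenCV 4.12 (cv2) and the standard library are available. Lean on these libraries where they do the work, as an engineer would, in place of code of your own. Each camera call takes 0.05 s, during which the arm holds its last target. There are 200 camera calls.

TASK

Load the blue circuit board into the test cradle: flip the cradle's spring clip fully up until it stays open, slide the board, gold contacts first, along the channel beneath the clip and gently fully home in the edge connector, then lower the clip onto the board under control, without letting it snap, and let go. The connector is clamped wherever the last job left it, so feel for the board coming home without forcing it, and leave the green board and the other things on the bench alone.

Things in the scene. Friction and masses are not known exactly. Their poses are not given: they have to be found in the camera images.
- cradle: Dark grey test cradle with a cream channel along it, fixed. Block 165 long (x from -47, the mouth, to +118) by 112 wide, origin on the bench, z up; boards go in along +x. Channel floor 30 above the bench, level with the front edge, nothing in front of it. Aluminium side rails 7 high leave a channel 53 wide from x = -27 to +55, flaring to about 59 at the mouth. (mm)
- cradle_mouth (a point): Middle of the channel floor at the mouth, cradle x = -47, z = 30 mm. A black edge connector sits across the rails, clamped by two brass screws: its stop wall lies somewhere from x = +29 to +41 mm (not reported; feel for it). Its roof (underside 13 mm above the floor) reaches 24 mm forward of the wall, so a board can only be slid in from the mouth.
- present_pin (a joint): Sprung brass pin in the connector's stop wall, the board-present switch, pushed in by the board's front edge: 0 = out, 0.005 m = flush with the wall, board fully home (spring 1 N). From 30 mm before the wall a sprung gold contact row drags on the board with 3 to 9 N, not yet home; at the wall the force climbs steeply. Over 40 N in all between board and cradle with its parts is forcing it.
- clip (a joint): Spring clip: wire bail hinged on a cross pin at cradle x = +70, z = 55 mm; sprung rubber foot 74 mm and orange grip bar 115 mm in front of the pin. Rad: -0.05 = shut on the empty channel (start), 0 = flat on a board, 1.2 = fully up. Over-centre spring: below 0.6 it is driven shut (3 N at the grip bar), above 0.6 driven open, stays at 1.2. Let go between it snaps; closing over 3 rad/s is a snap.
- clip_bar (a point): Middle of the orange grip bar, 10 mm thick, 44 long, along the cradle's y. At clip angle a: cradle x = 70 - 115 cos a + 11 sin a, z = 55 + 115 sin a + 11 cos a (mm). Wires run back to the pin from its ends, 24 either side; between them 30 behind the bar and all in front is free. Pinch it from above, fingers before and behind it: it turns between the pads, so the hand can keep pointing down.
- board: Blue circuit board on an aluminium plate, 125 long (x), 50 wide (y), 5 mm thick, 90 to 140 g, loose. Origin in the middle of its underside. Gold contacts at its +x end, which goes in first. The last 25 mm at the -x end are bare, to hold it by its long edges; parts up to 7 mm high at x -31 to -1. Starts on the rest. Home in the cradle, its -x end sticks out 37 to 49 mm before the mouth.
- rest: Black board rest, fixed, 54 (x) by 210 (y), 22 mm high, origin under its middle. The boards lie on it at its y = +55 and -55 mm, along its x (contacts to +x), between ribs 4 mm high about 4 mm clear of their edges; their ends overhang it by about 35 mm. Which board lies where varies.
- board_green: A green board of the same form on the other place of the rest; to be left alone.
- meter: Yellow hand multimeter, 150 x 75 x 34 mm, lying on its back; origin under its middle. Leave alone.
- spool: Aluminium solder spool, 48 mm across, 40 mm high, standing; origin under its middle. Leave alone.
- driver: Blue-handled screwdriver, 170 mm, lying; origin under its middle. Leave alone.
- brush: Black cleaning brush, 150 mm, lying; origin under its middle. Leave alone.
- pliers: Red-handled pliers, 145 mm, lying; origin near the joint. Leave alone.
- board_edge (a point): Middle of the blue board's front edge, at its gold contacts: board x = +62.5, z = 2.5 mm. Keep the board flat on the channel floor as it goes in: if its rear is pressed down, the front lifts and drags harder under the contact row, up to 15 N.
There are look-alikes about, which are no part of the job. What is shaped like the board but white is not meant. There is more than one size of the cradle; the one meant has the size given above.

How it is judged (in metres and radians):
On the way, in this order (a step that is already met when the one before it is completed fails the run):
1. the clip is flipped fully up while the board is not yet in the cradle (value of joint clip above 1.1 rad and value of joint present_pin below 0.001 m), for 0.2 s.
2. the board is slid fully home beneath the raised clip (value of joint present_pin above 0.0035 m and value of joint clip above 0.9 rad and angle between the x axis of board and the x axis of cradle, either way round below 0.06 rad and x of board_edge in the frame of cradle above 0.02 m), for 0.2 s.
3. the clip is down on the board (value of joint clip between -0.025 and 0.03 rad), for 0.2 s.
At the end, for the whole second after the job is handed in: The blue board lies flat in the cradle's channel, gold contacts first, home in the connector (board-present pin pushed in more than 3.5 of its 5 mm, that is within 1.5 mm of the stop wall), the clip is down on it (clip angle between -0.025 and 0.03 rad) and presses on it, and the board is at rest (all of step 3 and value of joint present_pin above 0.0035 m and x of board_edge in the frame of cradle above 0.02 m and angle between the x axis of board and the x axis of cradle, either way round below 0.06 rad and angle between board's own z axis and vertical below 0.06 rad and linear speed of board below 0.01 m/s and contact force between board and cradle above 2 N); the robot touches nothing.
It fails at once if the board was forced: more than 40 N in all between the board and the cradle with its connector and clip (contact force between board and cradle above 40 N).
It fails at once if the clip was let snap shut (faster than 3 rad/s while closing) (velocity of joint clip below -3 rad/s and value of joint clip below 0.6 rad).
It fails at once if the green board was moved by more than 10 mm (distance of board_green from where it was at the start of the episode above 0.01 m).
It fails at once if another thing on the bench was moved by more than 20 mm (distance of any of meter, spool, driver, brush, pliers from where it was at the start of the episode above 0.02 m).
It also fails if it takes over 72 s, if anything falls off the work surface, if the arm or the gripper's body presses on something with over 40 N, if the wrist force passes 120 N, or if a joint passes its speed limit or range.

## Working session

There is one attempt and no reset: what is moved stays moved. The work goes in short steps, Python scripts to look and compute and a tool call to move; the robot and the scene stay as the last step left them, time stands still between calls to the robot, and variables do not carry over. Pictures are saved under pics/ and viewed, about 8 in all and at most 12, crops included, and the job is handed in when it is done.

Besides the shell and the picture viewer there is one more tool, called as a command line: name --argument value ..., lists and objects as JSON in quotes. servo_tool: Moves the arm, as the interface text tells. Its arguments: {"type":"object","properties":{"linear":{"type":"array"},"twist":{"type":"array"},"claw":{"type":"number"},"newtons":{"type":"number"}},"required":["linear","twist"]}

```bash
mkdir -p pics; cat > h.py <<'E'
import numpy as np, cv2
from station import bot
from scipy.spatial.transform import Rotation as R
def cal(n):
    c=bot.get_calibration(n); K=np.array([[c['fx'],0,c['cx']],[0,c['fy'],c['cy']],[0,0,1.]])
    return c,K,np.array(c['D'],float)
def camT(n,st=None):
    c,_,_=cal(n)
    if n!='wrist': return np.array(c['T'])
    st=st or bot.get_state(); M=np.eye(4); M[:3,:3]=R.from_euler('xyz',st['tcp_rot']).as_matrix(); M[:3,3]=st['ee_pos']
    return M@np.array(c['T_tool_cam'])
def rays(n,px,st=None):
    c,K,D=cal(n); T=camT(n,st)
    u=cv2.undistortPoints(np.array(px,float).reshape(-1,1,2),K,D).reshape(-1,2)
    d=np.c_[u[:,0],-u[:,1],-np.ones(len(u))]@T[:3,:3].T
    return T[:3,3],d
def onz(n,px,z,st=None):
    o,d=rays(n,px,st); return o+d*((z-o[2])/d[:,2])[:,None]
def proj(n,P,st=None):
    c,K,D=cal(n); T=np.linalg.inv(camT(n,st)); P=np.array(P,float).reshape(-1,3)
    q=P@T[:3,:3].T+T[:3,3]; q=q*[1,-1,-1]
    return cv2.projectPoints(q,np.zeros(3),np.zeros(3),K,D)[0].reshape(-1,2)
E
python3 - <<'E'
from h import *
print(bot.get_state())
for n in('top','scene','wrist'):
    cv2.imwrite(f'pics/{n}0.png',bot.read_camera(n)); print(n,camT(n).round(2).tolist())
E
```

```text
{'time': 0.0, 'joint_positions': array([ 1.16141169e+00,  3.00476149e-01,  1.52159946e+00,  8.77957741e-06,
        1.32073523e+00, -6.65818297e-02]), 'qvel': array([ 0.00176096,  0.00061339,  0.00114715, -0.00085032, -0.00067519,
        0.00214891]), 'tau': array([-6.49171470e-04, -5.31811881e+01, -3.52725291e+01,  7.07206596e-02,
        2.44758086e-02, -1.27267426e-04]), 'ee_pos': array([184.73523384, 517.7113643 , 175.27582332]), 'tcp_rot': array([ 3.06803019,  1.56957811, -1.98716378]), 'ft_force': array([ 0.50715858,  0.13300831, -0.04359189]), 'wrist_torque': array([-0.03213116,  0.02140593,  0.00187749]), 'finger_gap': 1.002744088987352}
top [[-0.01, 0.99, -0.15, 324.03], [-1.0, -0.01, 0.02, -10.16], [0.02, 0.15, 0.99, 1406.03], [0.0, 0.0, 0.0, 1.0]]
scene [[-0.69, -0.59, 0.42, 1042.86], [0.72, -0.56, 0.4, 464.21], [0.0, 0.58, 0.82, 1063.17], [0.0, 0.0, 0.0, 1.0]]
wrist [[0.34, -0.91, -0.24, 113.37], [0.94, 0.32, 0.09, 544.18], [-0.0, -0.26, 0.97, 384.51], [0.0, 0.0, 0.0, 1.0]]
```

View pics/top0.png

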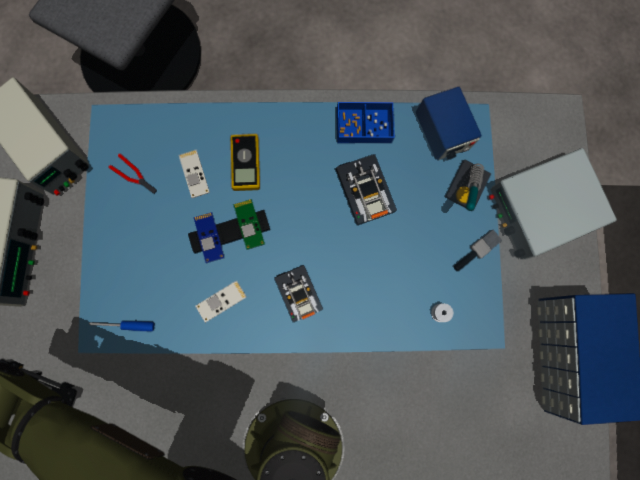

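View pics/scene0.png

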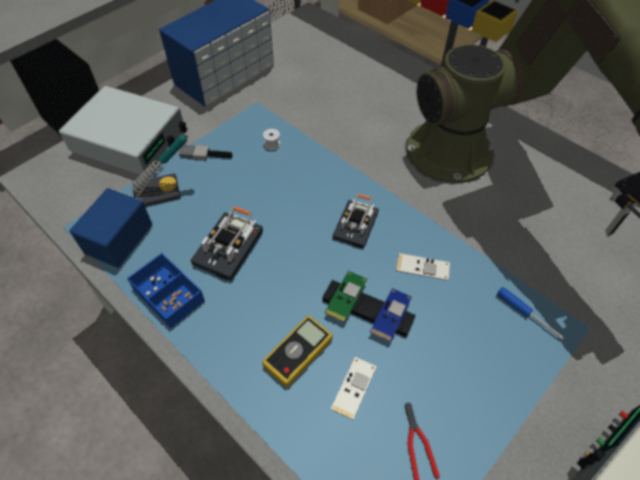

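Top view: candidate cradles are at about (365,188), larger, and (298,293), smaller. The blue board is at (208,238) on the rest, the green one at (248,225), and the white look-alikes at (193,173) and (220,300). I'll measure the cradles against 165x112 and enlarge a crop.

```bash
python3 - <<'E'
from h import *
im=cv2.imread('pics/top0.png'); hsv=cv2.cvtColor(im,cv2.COLOR_BGR2HSV)
def show(name,m,z,amin,roi):
    x0,y0,x1,y1=roi; mm=np.zeros_like(m); mm[y0:y1,x0:x1]=m[y0:y1,x0:x1]
    n,l,s,c=cv2.connectedComponentsWithStats(mm)
    for i in range(1,n):
        if s[i,4]<amin: continue
        p=np.argwhere(l==i)[:,::-1].astype(float)
        w=onz('top',p,z)[:,:2].astype(np.float32)
        r=cv2.minAreaRect(w); print(name,c[i].round(1),s[i,4],'ctr',np.round(r[0],1),'size',np.round(r[1],1),'ang',round(r[2],1), 'mean',w.mean(0).round(1))
V=hsv[...,2];S=hsv[...,1];H=hsv[...,0]
mat=((H>92)&(H<112)&(S>70)&(V>70)).astype(np.uint8)
nm=1-mat
show('nonmat',nm,25,800,(170,100,420,345))
b=((H>112)&(H<130)&(S>120)).astype(np.uint8); show('blue',b,25,60,(150,100,300,345))
g=((H>45)&(H<80)&(S>100)).astype(np.uint8); show('green',g,25,60,(150,100,300,345))
o=((H<18)&(S>140)&(V>120)).astype(np.uint8); show('orange',o,60,8,(260,130,410,345))
x=cv2.resize(im[150:345,180:410],None,fx=3.4,fy=3.05,interpolation=cv2.INTER_CUBIC)
cv2.imwrite('pics/c1.png',cv2.resize(im[145:335,180:420],None,fx=3.2,fy=3.2,interpolation=cv2.INTER_CUBIC))
E
```

```text
nonmat [244.5 161.7] 1664 ctr [743.  123.8] size [157.9  77.4] ang 1.0 mean [742.3 123.8]
nonmat [193.7 173.5] 890 ctr [711.4 259. ] size [126.3  51.6] ang 18.1 mean [710.9 258.7]
nonmat [365.1 189.2] 2612 ctr [ 666.3 -195.4] size [167.5 114.4] ang 19.0 mean [ 665.2 -195.6]
nonmat [228.9 230.6] 2692 ctr [557.9 164.2] size [127.2 208.4] ang 17.3 mean [556.6 162.8]
nonmat [298.2 293.4] 1587 ctr [391.8 -16.3] size [130.8  82.1] ang 22.5 mean [392.2 -16.2]
nonmat [220.5 301. ] 1010 ctr [374.1 182.4] size [ 52.5 126. ] ang 31.4 mean [374.1 182.5]
blue [209.  237.2] 656 ctr [537.7 215.7] size [117.1  54.2] ang 15.0 mean [539.5 214.5]
green [249.3 224.1] 677 ctr [572.8 111.1] size [120.6  54.4] ang 15.9 mean [573.2 109.8]
orange [379.1 214. ] 60 ctr [ 591.  -225.3] size [ 8.8 43.7] ang 19.7 mean [ 591.  -225.1]
orange [307.5 314.8] 32 ctr [337.2 -39. ] size [ 5.8 30. ] ang 22.5 mean [337.2 -38.8]
```

View pics/c1.png

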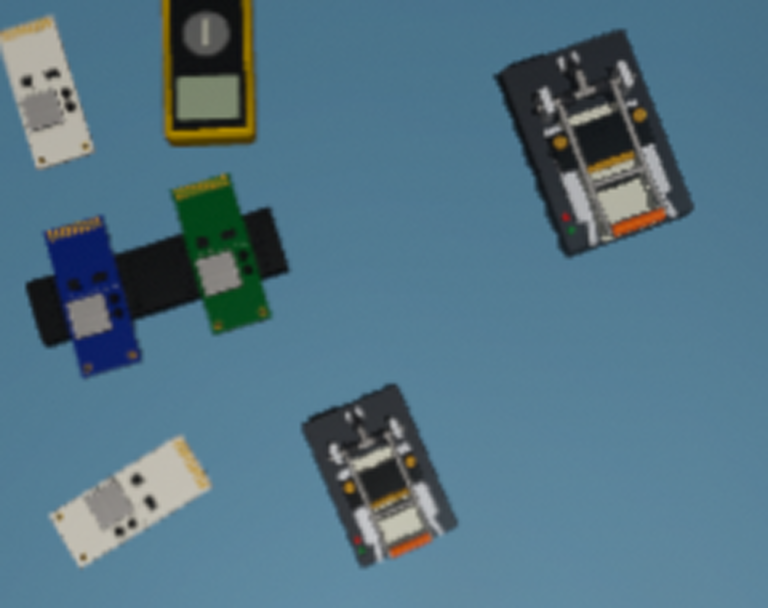

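The cradle at (365,188) measures 167x114 mm, so it is the one meant; the other measures 131x82. The blue board is at (208,238), with its gold contacts up the image (+x). Next I'll plan the moves with a helper that prints the row numbers.

```bash
cat >> h.py <<'E'
def Rdown(yaw):  # tool x down, tool z (jaw) at world yaw
    z=np.array([np.cos(yaw),np.sin(yaw),0]); x=np.array([0,0,-1.]); return np.c_[x,np.cross(z,x),z]
def plan(pos,yaw,n,st=None,p0=None,R0=None):
    st=st or bot.get_state()
    R0=R.from_euler('xyz',st['tcp_rot']).as_matrix() if R0 is None else R0
    p0=np.array(st['ee_pos']) if p0 is None else p0
    c=[Rdown(yaw),Rdown(yaw+np.pi)]; rv=[R.from_matrix(R0.T@q).as_rotvec() for q in c]
    i=int(np.linalg.norm(rv[1])<np.linalg.norm(rv[0])); rv=rv[i]
    d=(np.array(pos,float)-p0)/n; L=[];Q=R0
    for k in range(n):
        L.append((Q.T@d/10).round(2).tolist()); Q=Q@R.from_rotvec(rv/n).as_matrix()
    print('lin',L); print('tw each',(rv/n).round(4).tolist())
    return Q
def wproj(pos,Q,P):
    st=dict(ee_pos=np.array(pos,float),tcp_rot=R.from_matrix(Q).as_euler('xyz')); return proj('wrist',P,st)
E
python3 - <<'E'
from h import *
st=bot.get_state(); R0=R.from_euler('xyz',st['tcp_rot']).as_matrix(); print(R0.round(3))
# board yaw ~17, jaw along board y => 107deg
pos=[470,190,200]; Q=plan(pos,np.deg2rad(107),9)
print(wproj(pos,Q,[[538,215,25],[573,110,25],[480,200,25],[600,235,25]]).round())
pos2=[560,-235,200]; Q2=plan(pos2,np.deg2rad(19.3),10,p0=np.array(pos,float),R0=Q)
print(wproj(pos2,Q2,[[590,-225,30],[700,-186,30],[633,-208,30],[591,-225,60]]).round())
E
```

```text
[[-0.    -0.942  0.336]
 [-0.001  0.336  0.942]
 [-1.     0.    -0.001]]
lin [[-0.27, -4.21, -2.37], [-0.27, -4.03, -2.66], [-0.27, -3.83, -2.94], [-0.27, -3.61, -3.2], [-0.27, -3.38, -3.45], [-0.27, -3.12, -3.68], [-0.27, -2.85, -3.89], [-0.27, -2.57, -4.09], [-0.27, -2.27, -4.26]]
tw each [-0.0711, -0.0001, -0.0]
[[317. 276.]
 [226. 278.]
 [319. 228.]
 [318. 324.]]
lin [[-0.0, 0.38, -4.33], [-0.0, -0.28, -4.34], [-0.0, -0.94, -4.24], [-0.0, -1.58, -4.05], [-0.0, -2.17, -3.76], [-0.0, -2.72, -3.39], [-0.0, -3.21, -2.93], [-0.0, -3.62, -2.41], [-0.0, -3.94, -1.83], [-0.0, -4.17, -1.21]]
tw each [0.1531, -0.0, -0.0]
[[341. 218.]
 [443. 218.]
 [382. 217.]
 [345. 224.]]<sys>:0: UserWarning: Gimbal lock detected. Setting third angle to zero since it is not possible to uniquely determine all angles.
```

```bash
python3 - <<'E' 2>/dev/null
from h import *
pos2=[575,-230,140]; 
Q=plan(pos2,np.deg2rad(19.3),20)
P=[[590,-225,30],[700,-186,30],[633,-208,30],[591,-225,60]]
print(wproj(pos2,Q,P).round(), Q.round(2).tolist())
E
```

```text
lin [[0.18, -3.09, -2.87], [0.18, -3.22, -2.72], [0.18, -3.34, -2.58], [0.18, -3.45, -2.43], [0.18, -3.55, -2.27], [0.18, -3.65, -2.11], [0.18, -3.74, -1.95], [0.18, -3.82, -1.78], [0.18, -3.9, -1.61], [0.18, -3.97, -1.43], [0.18, -4.03, -1.25], [0.18, -4.08, -1.07], [0.18, -4.12, -0.89], [0.18, -4.16, -0.7], [0.18, -4.19, -0.52], [0.18, -4.2, -0.33], [0.18, -4.21, -0.14], [0.18, -4.22, 0.04], [0.18, -4.21, 0.23], [0.18, -4.2, 0.42]]
tw each [0.0446, -0.0, 0.0]
[[330. 230.]
 [449. 230.]
 [378. 229.]
 [332. 239.]] [[0.0, -0.33, 0.94], [0.0, 0.94, 0.33], [-1.0, -0.0, 0.0]]
```

servo_tool --linear '[[0.2, -3.1, -2.9], [0.2, -3.2, -2.7], [0.2, -3.3, -2.6], [0.2, -3.5, -2.4], [0.2, -3.6, -2.3], [0.2, -3.7, -2.1], [0.2, -3.7, -2.0], [0.2, -3.8, -1.8], [0.2, -3.9, -1.6], [0.2, -4.0, -1.4]]' --twist '[[0.045, 0, 0], [0.045, 0, 0], [0.045, 0, 0], [0.045, 0, 0], [0.045, 0, 0], [0.045, 0, 0], [0.045, 0, 0], [0.045, 0, 0], [0.045, 0, 0], [0.045, 0, 0]]'

```text
time: 1.4
ee_pos: [379.9, 141.5, 155.8]
tcp_rot: [-0.098, 1.571, 0.679]
ft_force: [0.3, -0.1, -0.3]
finger_gap: 0.997
```

servo_tool --linear '[[0.2, -4.0, -1.3], [0.2, -4.1, -1.1], [0.2, -4.1, -0.9], [0.2, -4.2, -0.7], [0.2, -4.2, -0.5], [0.2, -4.2, -0.3], [0.2, -4.2, -0.1], [0.2, -4.2, 0], [0.2, -4.2, 0.2], [0.2, -4.2, 0.4], [0, 0, 0], [0, 0, 0]]' --twist '[[0.045, 0, 0], [0.045, 0, 0], [0.045, 0, 0], [0.045, 0, 0], [0.045, 0, 0], [0.045, 0, 0], [0.045, 0, 0], [0.045, 0, 0], [0.045, 0, 0], [0.045, 0, 0], [0, 0, 0], [0, 0, 0]]' --claw 0.64

```text
time: 2.9
ee_pos: [571.1, -232.2, 135.4]
tcp_rot: [2.232, 1.57, 2.56]
ft_force: [0.3, 0.4, 0.1]
finger_gap: 0.363
```

```bash
python3 - <<'E' 2>/dev/null
from h import *
import json
st=bot.get_state(); im=bot.read_camera('wrist'); cv2.imwrite('pics/w1.png',im)
print(st['time'],st['ee_pos'],st['ft_force'],st['finger_gap'],st['joint_positions'])
Q=R.from_euler('xyz',st['tcp_rot']).as_matrix(); print('jaw yaw',np.rad2deg(np.arctan2(Q[1,2],Q[0,2])))
json.dump({k:np.array(st[k]).tolist() for k in('ee_pos','tcp_rot')},open('w1.json','w'))
hsv=cv2.cvtColor(im,cv2.COLOR_BGR2HSV);H,S,V=cv2.split(hsv)
def rects(name,m,z,amin):
    n,l,s,c=cv2.connectedComponentsWithStats(m.astype(np.uint8))
    for i in range(1,n):
        if s[i,4]<amin: continue
        w=onz('wrist',np.argwhere(l==i)[:,::-1],z,st)[:,:2].astype(np.float32); r=cv2.minAreaRect(w)
        print(name,c[i].round(),s[i,4],np.round(r[0],1),np.round(r[1],1),round(r[2],1))
rects('orange',(H<16)&(S>150)&(V>120),60.2,60)
rects('brass',(H>=14)&(H<28)&(S>120)&(V>90),48,30)
rects('cream',(H>=14)&(H<35)&(S>15)&(S<90)&(V>140),30,100)
rects('nonmat',~((H>92)&(H<112)&(S>70)&(V>60)),25,3000)
E
```

```text
2.9 [ 571.13301469 -232.18083345  135.44862502] [0.34498467 0.44726024 0.12682577] 0.36291785765796186 [-4.45583333e-01  4.81323344e-01  1.36599819e+00  1.34365022e-04
  1.29521728e+00 -7.74014178e-01]
jaw yaw 18.815615630470557
orange [338. 237.] 479 [ 589.4 -224.3] [ 7.9 44.1] 20.0
brass [434. 196.] 123 [ 658.8 -163.4] [ 9.7 11.1] 66.5
brass [398. 232.] 311 [ 641.3 -204.9] [ 6.8 38.2] 19.1
brass [608. 241.] 64 [ 836.7 -146.2] [17.8  3.8] 2.7
brass [588. 245.] 81 [ 821.4 -155.6] [ 9.8 13.7] 89.3
brass [580. 260.] 84 [ 818.  -172.3] [16.2  9.1] 18.3
brass [594. 268.] 90 [ 837.8 -174.6] [16.1  8.2] 53.3
brass [428. 271.] 125 [ 682.5 -230.2] [11.8 10.9] 18.6
brass [234. 379.] 440 [ 542.  -399.8] [14.6 80.6] 11.7
brass [395. 378.] 476 [ 695.9 -347.5] [14.5 80.6] 24.9
brass [339. 435.] 5227 [ 650.7 -434.1] [418.4  43.7] 18.8
nonmat [331. 369.] 111872 [ 626.5 -366.5] [879.2 410.4] 18.6
```

View pics/w1.png

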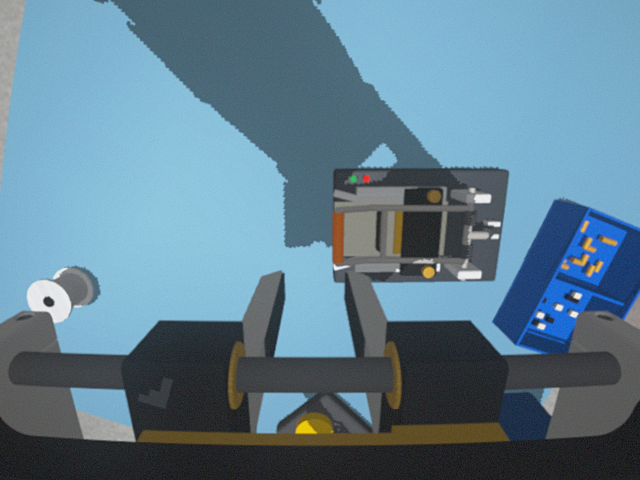

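The wrist view shows the cradle at about (333–508, 168–283), with the orange bar at (338,237) and the fingers straddling low in the frame. I'll fit the block edges for an exact pose.

```bash
cat > fit.py <<'E'
from h import *
def edges(im,st,box,n='wrist',zt=30):
    # box: u0,v0,u1,v1 approx; find strongest gradient near each side, fit line on z plane
    g=cv2.GaussianBlur(im,(3,3),0)[...,0].astype(float); u0,v0,u1,v1=box; out={}
    def scan(us,vs,ax):
        P=[]
        for a in us:
            prof=np.array([g[(int(b),int(a)) if ax else (int(a),int(b))] for b in vs]); d=np.abs(np.diff(prof)); k=d.argmax()
            if d[k]<12: continue
            s=0.
            if 0<k<len(d)-1: s=0.5*(d[k-1]-d[k+1])/(d[k-1]-2*d[k]+d[k+1]+1e-9)
            b=vs[k]+.5+s; P.append((a,b) if ax else (b,a))
        return P
    W=8
    S={'left':scan(range(v0+15,v1-12,2),np.arange(u0-W,u0+W),0),'right':scan(range(v0+15,v1-12,2),np.arange(u1-W,u1+W),0),
       'top':scan(range(u0+15,u1-12,2),np.arange(v0-W,v0+W),1),'bot':scan(range(u0+15,u1-12,2),np.arange(v1-W,v1+W),1)}
    for k,P in S.items():
        w=onz(n,P,zt,st)[:,:2].astype(np.float32); l=cv2.fitLine(w,cv2.DIST_HUBER,0,.01,.01).ravel()
        if l[0]<0: l[:2]*=-1
        nrm=np.array([-l[1],l[0]]); res=(w-l[2:])@nrm
        out[k]=l; print(k,len(P),'yaw',round(np.degrees(np.arctan2(l[1],l[0])),2),'pt',l[2:].round(1),'rms',np.median(abs(res)).round(2))
    return out
E
python3 - <<'E' 2>/dev/null
from fit import *
import json
st=json.load(open('w1.json')); im=cv2.imread('pics/w1.png')
o=edges(im,st,(333,169,508,283))
y=np.radians(19.4);ex=np.array([np.cos(y),np.sin(y)]);ey=np.array([-ex[1],ex[0]])
for k in o: print(k,'along x',o[k][2:]@ex,'along y',o[k][2:]@ey)
for n,p in(('bar',[589.4,-224.3]),('b_top',[591,-225.3]),('screws',[670.6,-196.8])): print(n,np.dot(p,ex),np.dot(p,ey))
E
```

```text
left 41 yaw -71.12 pt [ 587.  -226.6] rms 0.16
right 33 yaw -70.34 pt [ 736.5 -155.2] rms 0.06
top 74 yaw 19.44 pt [ 660.  -137.7] rms 0.32
bot 64 yaw 19.41 pt [ 684.9 -247.6] rms 0.24
left along x 478.4155243962545 along y -408.7377765865958
right along x 643.1620055824975 along y -391.05267510643796
top along x 576.7497706728936 along y -349.13869229786997
bot along x 563.7603527885631 along y -460.98654824456315
bar 481.43169271280135 -407.3406133099016
b_top 482.6086878336338 -408.8152937788631
screws 567.1558036649484 -408.3734741252993
```

```bash
cat >> h.py <<'E'
YC=np.radians(19.42); EX=np.array([np.cos(YC),np.sin(YC)]); EY=np.array([-EX[1],EX[0]])
CO=(478.4+47)*EX-406.8*EY   # cradle origin in world
def c2w(x,y,z): return np.r_[CO+x*EX+y*EY,z]
def w2c(p): d=np.array(p[:2])-CO; return np.r_[d@EX,d@EY,p[2]]
E
python3 - <<'E' 2>/dev/null
from h import *
print(CO,plan(c2w(-46.5,-1,45),YC,6).round(3).tolist())
E
```

```text
lin [[1.51, 0.02, 0.29], [1.51, 0.02, 0.29], [1.51, 0.02, 0.29], [1.51, 0.02, 0.29], [1.51, 0.01, 0.29], [1.51, 0.01, 0.29]]
tw each [-0.0017, -0.0, -0.0001]
[ 630.76531403 -208.96535267] [[0.0, -0.332, 0.943], [0.0, 0.943, 0.332], [-1.0, -0.0, -0.0]]
```

servo_tool --linear '[[0, 0.05, 0.8], [0, 0.05, 0.9], [2.0, 0, 0], [2.5, 0, 0], [2.5, 0, 0], [1.2, 0, 0], [0.8, 0, 0], [0, 0, 0]]' --twist '[[-0.01, 0, 0], [0, 0, 0], [0, 0, 0], [0, 0, 0], [0, 0, 0], [0, 0, 0], [0, 0, 0], [0, 0, 0]]' --claw 0.68

```text
time: 3.95
ee_pos: [587.4, -226.1, 45.9]
tcp_rot: [-0.618, 1.571, -0.28]
ft_force: [-0.7, 0.8, -0.1]
finger_gap: 0.318
```

```bash
python3 - <<'E' 2>/dev/null
from h import *
st=bot.get_state(); print(w2c(st['ee_pos']),st['ft_force'],st['finger_gap'])
im=bot.read_camera('wrist'); cv2.imwrite('pics/w2.png',cv2.resize(im[120:400,180:520],None,fx=2.2,fy=2.1))
E
```

```text
[-46.61230679  -1.7022943   45.94293863] [-0.65199852  0.78928263 -0.05841806] 0.31754627112434175
```

View pics/w2.png

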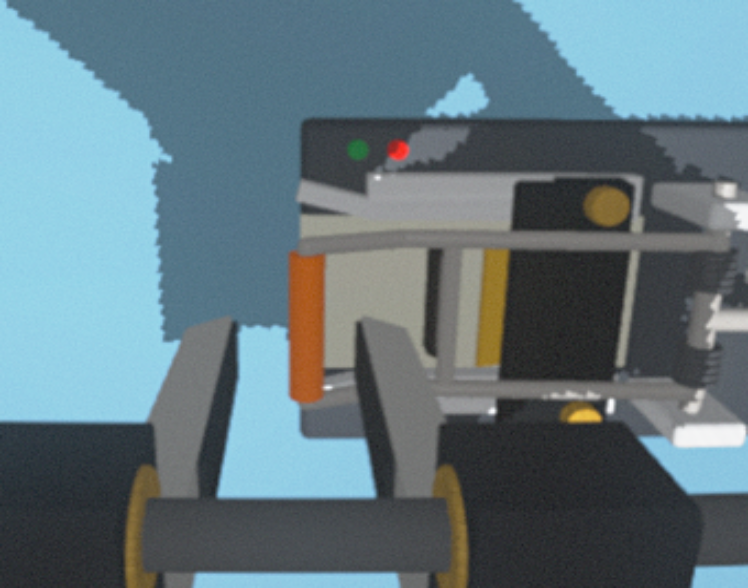

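Fingers sit before and behind the bar (bar in the crop at about (307,327); fingertips at about (215,320) and (380,320)). Checking the lateral centring numerically.

```bash
python3 - <<'E' 2>/dev/null
from h import *
st=bot.get_state(); s=lambda x,y:[x/2.2+180,y/2.1+120]
for nm,p,z in(('barc',(307,327),60.2),('bar ends',(307,252),60),('',(307,402),60),('fl',(301,185),30),('rail hi',(430,220),30),('rail lo',(370,368),30),('block lo',(400,437),30),('block up',(400,119),30)):
    print(nm,w2c(onz('wrist',[s(*p)],z,st)[0]).round(1))
e=np.array(st['ee_pos']); 
for dz in(0,): print((proj('wrist',[c2w(*(w2c(e)+[dx,dy,dz])) for dx in(-15,15) for dy in(-8,8)],st)-[180,120])*[2.2,2.1])
E
```

```text
barc [-43.5  -0.9  60.2]
bar ends [-43.6  21.8  60. ]
 [-43.4 -25.2  60. ]
fl [-45.   35.9  30. ]
rail hi [-5.  24.4 30. ]
rail lo [-22.3 -27.7  30. ]
block lo [-11.4 -54.3  30. ]
block up [-15.4  56.8  30. ]
[[246.26152823 337.99951531]
 [245.23405109 289.61789216]
 [346.16904768 337.86165087]
 [347.10311099 289.48205093]]
```

servo_tool --linear '[[0, 0.1, 0.2], [0, 0, 0], [0, 0, 0], [0, 0, 0]]' --twist '[[0, 0, 0], [0, 0, 0], [0, 0, 0], [0, 0, 0]]' --claw 1.0 --newtons 15

```text
time: 4.5
ee_pos: [588.8, -224.6, 46.0]
tcp_rot: [-0.903, 1.571, -0.565]
ft_force: [0.0, 0.2, -0.4]
finger_gap: 0.006
```

```bash
cat > arc.py <<'E'
from h import *
def bar(a): return np.array([70-115*np.cos(a)+11*np.sin(a),55+115*np.sin(a)+11*np.cos(a)])
def arc(a0,a1,n):
    A=np.linspace(a0,a1,n+1); B=np.array([bar(a) for a in A]); d=np.diff(B,axis=0)/10
    print([[round(-q[1],2),0,round(q[0],2)] for q in d]); print(B[-1])
if __name__=='__main__':
    st=bot.get_state(); print(w2c(st['ee_pos']),st['ft_force'],st['finger_gap'],bar(-.05))
    arc(-.05,1.2,24)
E
python3 arc.py 2>/dev/null
```

```text
[-44.78134356  -0.77476308  45.96610537] [ 0.0042725   0.21944599 -0.44894212] 0.005563784618583044 [-45.40605081  60.2386484 ]
[[np.float64(-0.6), 0, np.float64(0.04)], [np.float64(-0.6), 0, np.float64(0.07)], [np.float64(-0.59), 0, np.float64(0.11)], [np.float64(-0.59), 0, np.float64(0.14)], [np.float64(-0.58), 0, np.float64(0.17)], [np.float64(-0.57), 0, np.float64(0.2)], [np.float64(-0.56), 0, np.float64(0.23)], [np.float64(-0.55), 0, np.float64(0.25)], [np.float64(-0.53), 0, np.float64(0.28)], [np.float64(-0.52), 0, np.float64(0.31)], [np.float64(-0.5), 0, np.float64(0.34)], [np.float64(-0.48), 0, np.float64(0.36)], [np.float64(-0.46), 0, np.float64(0.39)], [np.float64(-0.44), 0, np.float64(0.41)], [np.float64(-0.42), 0, np.float64(0.43)], [np.float64(-0.4), 0, np.float64(0.45)], [np.float64(-0.37), 0, np.float64(0.47)], [np.float64(-0.35), 0, np.float64(0.49)], [np.float64(-0.32), 0, np.float64(0.51)], [np.float64(-0.29), 0, np.float64(0.53)], [np.float64(-0.27), 0, np.float64(0.54)], [np.float64(-0.24), 0, np.float64(0.55)], [np.float64(-0.21), 0, np.float64(0.56)], [np.float64(-0.18), 0, np.float64(0.57)]]
[ 38.58128818 166.17043019]
```

The fingers closed fully (gap 0.006), so the bar was missed. Looking.

```bash
python3 - <<'E' 2>/dev/null
from h import *
im=bot.read_camera('wrist'); cv2.imwrite('pics/w3.png',im)
im2=bot.read_camera('scene'); cv2.imwrite('pics/s3.png',im2)
a=cv2.resize(im[150:400,200:460],(520,500)); b=cv2.resize(im2[180:300,170:290],(500,500) ,interpolation=cv2.INTER_CUBIC)
cv2.imwrite('pics/c3.png',cv2.resize(np.hstack([a,b]),(800,392)))
print(w2c(bot.get_state()['ee_pos']))
E
```

```text
[-44.81293443  -0.76144399  45.87461409]
```

View pics/c3.png

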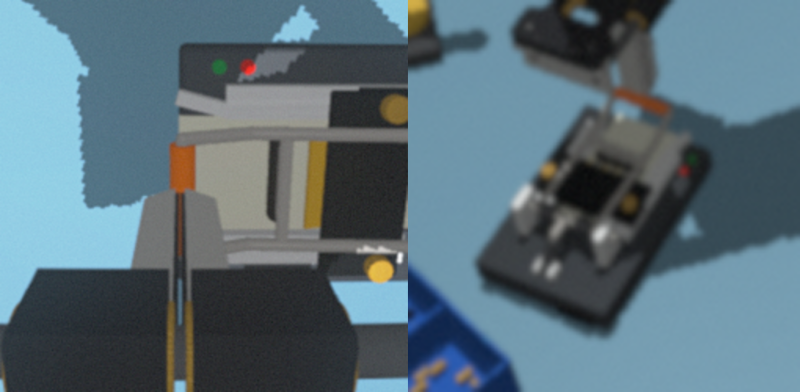

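```bash
python3 - <<'E' 2>/dev/null
from h import *
import json
c,K,D=cal('wrist'); T=np.array(c['T_tool_cam']); print(K.round(1).tolist(),T.round(3).tolist(),bot.grip_point_offset)
# finger pixels in tool frame: cast rays in tool coords, cut at tool x = t
def cut(px,t):
    u=cv2.undistortPoints(np.array(px,float).reshape(-1,1,2),K,D).reshape(-1,2); d=np.c_[u[:,0],-u[:,1],-np.ones(len(u))]@T[:3,:3].T
    o=T[:3,3]; return (o+d*((t-o[0])/d[:,0])[:,None]).round(1).tolist()
for t in(0,-20,-40): print(t,'w1',cut([[285,272],[345,272]],t),'w2',cut([[237/2.2+180,318/2.1+120],[360/2.2+180,318/2.1+120]],t))
im=cv2.imread('pics/w3.png'); 
print('w3 tip corners', [cut([[148/1.57+200,194/1.57+150],[217/1.57+200,194/1.57+150]],t) for t in(0,-20,-40)])
E
```

```text
[[339.1, 0.0, 314.3], [0.0, 339.1, 239.7], [0.0, 0.0, 1.0]] [[-0.0, 0.259, -0.966, -209.071], [-0.0, 0.966, 0.259, 76.324], [1.0, 0.0, -0.0, -0.306], [0.0, 0.0, 0.0, 1.0]] 18.8
0 w1 [[0.0, -1.7, -19.4], [0.0, -1.7, 19.9]] w2 [[0.0, -1.3, -17.6], [0.0, -1.3, 19.0]]
-20 w1 [[-20.0, 5.7, -17.6], [-20.0, 5.7, 18.0]] w2 [[-20.0, 6.1, -16.0], [-20.0, 6.1, 17.2]]
-40 w1 [[-40.0, 13.2, -15.8], [-40.0, 13.2, 16.0]] w2 [[-40.0, 13.5, -14.3], [-40.0, 13.5, 15.3]]
w3 tip corners [[[0.0, -2.8, -13.4], [0.0, -2.8, 15.5]], [[-20.0, 4.8, -12.1], [-20.0, 4.7, 14.0]], [[-40.0, 12.3, -10.9], [-40.0, 12.3, 12.5]]]
```

```bash
python3 - <<'E' 2>/dev/null
from h import *
st=bot.get_state(); e=np.array(st['ee_pos']); f=lambda P:((proj('scene',P)-[170,180])*3.267+[408,0]).round().tolist()
print('TCP,+20,+40,+60',f([e+[0,0,k] for k in(0,20,40,60)]))
print('bar ends',f([c2w(-45.4,22,60),c2w(-45.4,-22,60)]),'mouth corners',f([c2w(-47,56,30),c2w(-47,-56,30),c2w(118,-56,30)]))
im=cv2.imread('pics/s3.png'); cv2.imwrite('pics/c4.png',cv2.resize(im[150:230,205:285],(640,640),interpolation=cv2.INTER_CUBIC))
print(((proj('scene',[e+[0,0,k] for k in(0,20,40,60)]+[c2w(-45.4,22,60),c2w(-45.4,-22,60)])-[205,150])*8).round().tolist())
E
```

```text
TCP,+20,+40,+60 [[642.0, 110.0], [639.0, 94.0], [636.0, 77.0], [633.0, 60.0]]
bar ends [[666.0, 108.0], [616.0, 89.0]] mouth corners [[710.0, 145.0], [584.0, 98.0], [470.0, 258.0]]
[[293.0, 510.0], [285.0, 470.0], [278.0, 429.0], [270.0, 387.0], [353.0, 504.0], [229.0, 459.0]]
```

View pics/c4.png

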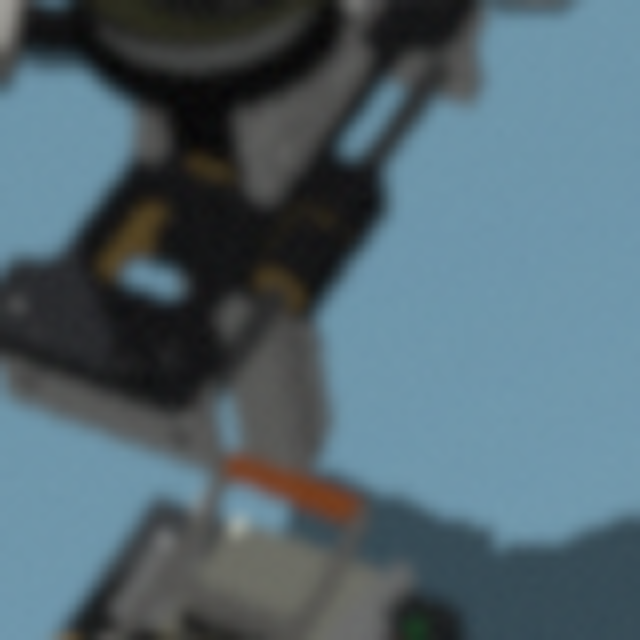

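Both views agree that the bar is where it should be, and that the real fingertips end about 25 mm short of the reported TCP, so the fingers shut just above the bar. I'll raise, open, and go about 25 mm deeper, watching the force.

servo_tool --linear '[[-0.5, 0, 0], [0, 0, 0], [0, 0, 0], [1.0, 0, 0], [0.8, 0, 0], [0, 0, 0]]' --twist '[[0, 0, 0], [0, 0, 0], [0, 0, 0], [0, 0, 0], [0, 0, 0], [0, 0, 0]]' --claw 0.68

```text
time: 5.35
ee_pos: [588.2, -224.3, 31.7]
tcp_rot: [2.373, 1.569, 2.711]
ft_force: [-0.6, -0.2, -0.1]
finger_gap: 0.319
```

servo_tool --linear '[[0.5, 0, 0], [0.5, 0, 0], [0.2, 0, 0], [0, 0, 0]]' --twist '[[0, 0, 0], [0, 0, 0], [0, 0, 0], [0, 0, 0]]'

```text
time: 5.85
ee_pos: [588.7, -224.5, 20.7]
tcp_rot: [2.37, 1.571, 2.708]
ft_force: [0.0, -0.4, 0.9]
finger_gap: 0.322
```

servo_tool --linear '[[0, 0, 0], [0, 0, 0], [0, 0, 0], [0, 0, 0]]' --twist '[[0, 0, 0], [0, 0, 0], [0, 0, 0], [0, 0, 0]]' --claw 1.0 --newtons 15

```text
time: 6.35
ee_pos: [589.7, -224.3, 21.1]
tcp_rot: [-0.361, 1.569, -0.023]
ft_force: [6.2, 1.6, -3.1]
finger_gap: 0.096
```

Gripped: the opening is 9 mm, about the 10 mm bar. Now the arc up.

servo_tool --linear '[[-0.6, 0, 0.04], [-0.6, 0, 0.07], [-0.59, 0, 0.11], [-0.59, 0, 0.14], [-0.58, 0, 0.17], [-0.57, 0, 0.2], [-0.56, 0, 0.23], [-0.55, 0, 0.25], [-0.53, 0, 0.28], [-0.52, 0, 0.31], [-0.5, 0, 0.34], [-0.48, 0, 0.36]]' --twist '[[0, 0, 0], [0, 0, 0], [0, 0, 0], [0, 0, 0], [0, 0, 0], [0, 0, 0], [0, 0, 0], [0, 0, 0], [0, 0, 0], [0, 0, 0], [0, 0, 0], [0, 0, 0]]'

```text
time: 7.85
ee_pos: [613.9, -215.4, 86.5]
tcp_rot: [-0.058, 1.568, 0.28]
ft_force: [17.8, 1.5, -16.6]
finger_gap: 0.097
```

servo_tool --linear '[[-0.46, 0, 0.39], [-0.44, 0, 0.41], [-0.42, 0, 0.43], [-0.4, 0, 0.45], [-0.37, 0, 0.47], [-0.35, 0, 0.49], [-0.32, 0, 0.51], [-0.29, 0, 0.53], [-0.27, 0, 0.54], [-0.24, 0, 0.55], [-0.21, 0, 0.5], [0, 0, 0]]' --twist '[[0, 0, 0], [0, 0, 0], [0, 0, 0], [0, 0, 0], [0, 0, 0], [0, 0, 0], [0, 0, 0], [0, 0, 0], [0, 0, 0], [0, 0, 0], [0, 0, 0], [0, 0, 0]]'

```text
time: 9.35
ee_pos: [662.4, -198.5, 125.0]
tcp_rot: [1.556, 1.571, 1.894]
ft_force: [5.0, 1.1, -8.2]
finger_gap: 0.1
```

servo_tool --linear '[[0, 0, 0], [0, 0, 0], [0, 0, 0], [-1.5, 0, 0], [-2.5, 0, 0], [-2.5, 0, 0]]' --twist '[[0, 0, 0], [0, 0, 0], [0, 0, 0], [0, 0, 0], [0, 0, 0], [0, 0, 0]]' --claw 0.68

```text
time: 10.1
ee_pos: [662.0, -198.9, 192.3]
tcp_rot: [-0.882, 1.57, -0.544]
ft_force: [-0.3, 0.5, 0.0]
finger_gap: 0.323
```

```bash
python3 - <<'E' 2>/dev/null
from h import *
st=bot.get_state(); print(st['time'],w2c(st['ee_pos']),st['ft_force'])
im=bot.read_camera('wrist'); t=bot.read_camera('top'); cv2.imwrite('pics/w5.png',im); cv2.imwrite('pics/t5.png',t)
# orange bar centroid in both views -> two-ray
def cen(i,roi):
    h=cv2.cvtColor(i,cv2.COLOR_BGR2HSV); m=((h[...,0]<16)&(h[...,1]>150)&(h[...,2]>110)).astype(np.uint8)
    q=np.zeros_like(m); x0,y0,x1,y1=roi; q[y0:y1,x0:x1]=m[y0:y1,x0:x1]
    n,l,s,c=cv2.connectedComponentsWithStats(q); k=1+s[1:,4].argmax() if n>1 else 0; return c[k],s[k]
a=cen(im,(200,120,460,420)); b=cen(t,(330,140,400,240)); print(a,b)
if 1:
    o1,d1=rays('wrist',[a[0]],st); o2,d2=rays('top',[b[0]]); A=np.c_[d1[0],-d2[0]]; s=np.linalg.lstsq(A,o2-o1,rcond=None)[0]
    print(w2c(o1+d1[0]*s[0]),w2c(o2+d2[0]*s[1]))
# plan to the board view: jaw along board y (107deg)
from h import plan
pos=[495,200,150]; 
for n in(12,):
    Q=plan(pos,np.deg2rad(106),16,p0=np.array(st['ee_pos'])); print(wproj(pos,Q,[[538,215,25],[573,110,25],[480,200,25],[600,235,25]]).round().tolist())
E
```

```text
10.1 [ 32.81346056  -0.92716255 192.28035408] [-0.31915472  0.52082722  0.03284611]
(array([324.27043091, 256.28826152]), array([318, 227,  13,  60, 673], dtype=int32)) (array([319.5, 239.5]), array([     0,      0,    640,    480, 307200], dtype=int32))
[ 24.69265408 155.48135365 649.41208166] [-124.43187934  217.14824025  624.85039211]
lin [[0.25, 2.7, -0.16], [0.25, 2.7, 0.1], [0.26, 2.68, 0.35], [0.26, 2.64, 0.6], [0.26, 2.57, 0.85], [0.26, 2.48, 1.09], [0.26, 2.36, 1.32], [0.26, 2.23, 1.53], [0.26, 2.07, 1.74], [0.26, 1.9, 1.92], [0.26, 1.71, 2.09], [0.26, 1.5, 2.25], [0.26, 1.29, 2.38], [0.26, 1.05, 2.49], [0.26, 0.82, 2.58], [0.26, 0.57, 2.64]]
tw each [-0.0945, 0.0, 0.0004]
[[317.0, 269.0], [212.0, 273.0], [319.0, 213.0], [319.0, 325.0]]
```

The clip bar stands at height about 160 in the wrist view (length 60 px, so about 250 mm deep): it stays up. Now to the board.

servo_tool --linear '[[0.25, 2.7, -0.2], [0.25, 2.7, 0.1], [0.25, 2.7, 0.35], [0.25, 2.65, 0.6], [0.25, 2.55, 0.85], [0.25, 2.5, 1.1], [0.25, 2.35, 1.3], [0.25, 2.25, 1.5]]' --twist '[[-0.095, 0, 0], [-0.095, 0, 0], [-0.095, 0, 0], [-0.095, 0, 0], [-0.095, 0, 0], [-0.095, 0, 0], [-0.095, 0, 0], [-0.095, 0, 0]]' --claw 0.1

```text
time: 11.2
ee_pos: [576.6, 1.2, 169.7]
tcp_rot: [2.086, 1.57, -3.096]
ft_force: [0.6, -0.5, -0.7]
finger_gap: 0.902
```

servo_tool --linear '[[0.25, 2.05, 1.75], [0.25, 1.9, 1.9], [0.25, 1.7, 2.1], [0.25, 1.5, 2.25], [0.25, 1.3, 2.4], [0.25, 1.05, 2.5], [0.25, 0.8, 2.6], [0.25, 0.55, 2.65], [0, 0, 0], [0, 0, 0]]' --twist '[[-0.095, 0, 0], [-0.095, 0, 0], [-0.095, 0, 0], [-0.095, 0, 0], [-0.095, 0, 0], [-0.095, 0, 0], [-0.095, 0, 0], [-0.095, 0, 0], [0, 0, 0], [0, 0, 0]]'

```text
time: 12.45
ee_pos: [493.2, 199.4, 150.1]
tcp_rot: [2.39, 1.571, -2.037]
ft_force: [0.1, -0.0, 0.0]
finger_gap: 0.901
```

```bash
python3 - <<'E' 2>/dev/null
from h import *
st=bot.get_state(); im=bot.read_camera('wrist'); t=bot.read_camera('top'); cv2.imwrite('pics/w6.png',im); cv2.imwrite('pics/t6.png',t)
print(st['time'],st['ee_pos'],st['finger_gap'],st['joint_positions'].round(2)); Q=R.from_euler('xyz',st['tcp_rot']).as_matrix(); print('jaw',np.degrees(np.arctan2(Q[1,2],Q[0,2])))
h=cv2.cvtColor(im,cv2.COLOR_BGR2HSV);H,S,V=cv2.split(h)
m=((H>112)&(H<130)&(S>120)).astype(np.uint8); m=cv2.morphologyEx(m,cv2.MORPH_CLOSE,np.ones((5,5)))
n,l,s,c=cv2.connectedComponentsWithStats(m)
for i in range(1,n):
    if s[i,4]>500: 
        w=onz('wrist',np.argwhere(l==i)[:,::-1],27,st)[:,:2].astype(np.float32); r=cv2.minAreaRect(w); print(c[i],s[i],np.round(r[0],1),np.round(r[1],1),r[2])
# clip in top
h=cv2.cvtColor(t,cv2.COLOR_BGR2HSV); m=((h[...,0]<18)&(h[...,1]>130)&(h[...,2]>100)).astype(np.uint8); n,l,s,c=cv2.connectedComponentsWithStats(m[130:240,330:400])
print(c+[330,130],s[:,4], proj('top',[c2w(38.6,0,166),c2w(-45,0,60)]))
E
```

```text
12.45 [493.2303633  199.43954541 150.12501382] 0.9013624625657684 [ 0.32  0.28  1.6  -0.    1.25 -1.54]
jaw 106.35261927373851
[316.14713287 267.0372028 ] [ 293  213   50  111 3575] [537.1 216.6] [122.3  50.6] 15.368833541870117
[[364.42770847 184.66106369]
 [343.         130.        ]
 [357.5        132.        ]
 [346.         135.        ]
 [351.         135.        ]
 [373.11688312 172.85714286]
 [356.         212.        ]] [7615    1    2    3    1   77    1] [[372.7652938  174.11486315]
 [378.70344621 214.97737109]]
```

View pics/w6.png

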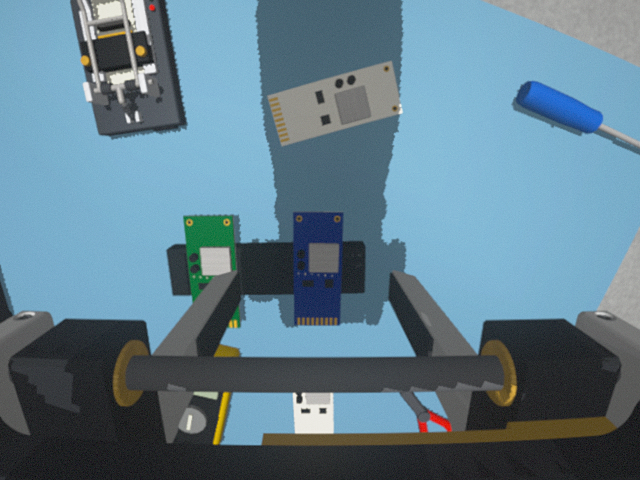

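Wrist view: the blue board at (293–342, 212–325) has its bare rear end at the top and gold contacts at (317,321). The green board is beside it at (211,270). The top view puts the clip bar at (373,173), matching the "up" prediction (373,174). I'll fit the board edges.

```bash
python3 - <<'E' 2>/dev/null
from fit import *
st=bot.get_state(); im=cv2.imread('pics/w6.png')
o=edges(im,st,(293,212,342,325),zt=27)
y=np.radians((0*0)+np.degrees(np.arctan2(o['left'][1],o['left'][0])+np.arctan2(o['right'][1],o['right'][0]))/2)
ex=np.array([np.cos(y),np.sin(y)]);ey=np.array([-ex[1],ex[0]])
d={k:(o[k][2:]@ex,o[k][2:]@ey) for k in o}; print(d)
yl,yr=d['left'][1],d['right'][1]; xr=d['top'][0]; xf=d['bot'][0]; print('width',yl-yr,'len',xf-xr,'yaw',np.degrees(y))
xc=(xr+xf)/2; yc=(yl+yr)/2; print('centre',xc*ex+yc*ey)
g=(xr+14)*ex+yc*ey; print('grasp',g)
plan(np.r_[g,60],y+np.pi/2,1)
E
```

```text
left 26 yaw 15.62 pt [541.8 191.4] rms 0.1
right 27 yaw 15.95 pt [521.9 238.2] rms 0.1
```

```bash
sed -i 's/\[\.\.\.,0\]\.astype/.mean(2).astype/' fit.py; cat > bfit.py <<'E'
from fit import *
def board(im,st,box,zt=27):
    o=edges(im,st,box,zt=zt)
    y=(np.arctan2(o['left'][1],o['left'][0])+np.arctan2(o['right'][1],o['right'][0]))/2
    ex=np.array([np.cos(y),np.sin(y)]);ey=np.array([-ex[1],ex[0]])
    d={k:(o[k][2:]@ex,o[k][2:]@ey) for k in o}
    yl,yr=d['left'][1],d['right'][1]; xr=d['top'][0]; xf=d['bot'][0]; print('width',yl-yr,'len',xf-xr,'yaw',np.degrees(y))
    yc=(yl+yr)/2; print('centre',(xr+62.5)*ex+yc*ey); return y,(xr+14)*ex+yc*ey
E
python3 - <<'E' 2>/dev/null
from bfit import *
st=bot.get_state(); y,g=board(cv2.imread('pics/w6.png'),st,(293,212,342,325)); print('grasp',g)
plan(np.r_[g,20],y+np.pi/2,1)
E
```

```text
left 16 yaw 15.84 pt [542.2 191.9] rms 0.08
right 30 yaw 17.91 pt [536.2 240.1] rms 0.84
top 11 yaw -74.59 pt [477.9 199.2] rms 0.05
bot 11 yaw -73.5 pt [598.1 234.5] rms 0.02
width -47.93846 len 125.362366 yaw 16.876877
centre [538.1514 215.677 ]
grasp [491.7403  201.59668]
lin [[13.02, 0.09, 0.28]]
tw each [-0.0094, -0.0001, 0.0]
```

servo_tool --linear '[[0, 0.07, 0.4], [3.0, 0, 0], [4.0, 0, 0], [4.0, 0, 0], [2.5, 0, 0], [1.0, 0, 0], [0.5, 0, 0], [0, 0, 0]]' --twist '[[0.008, 0, 0], [0, 0, 0], [0, 0, 0], [0, 0, 0], [0, 0, 0], [0, 0, 0], [0, 0, 0], [0, 0, 0]]'

```text
time: 13.55
ee_pos: [491.6, 203.7, 0.8]
tcp_rot: [-1.521, 1.57, 0.329]
ft_force: [0.7, 0.4, 0.6]
finger_gap: 0.9
```

servo_tool --linear '[[0.5, 0, 0], [0.5, 0, 0], [0.5, 0, 0], [0, 0, 0]]' --twist '[[0, 0, 0], [0, 0, 0], [0, 0, 0], [0, 0, 0]]'

```text
time: 14.05
ee_pos: [491.0, 203.6, -15.2]
tcp_rot: [1.626, 1.57, -2.807]
ft_force: [-0.4, -0.2, 0.1]
finger_gap: 0.896
```

```bash
python3 - <<'E' 2>/dev/null
from h import *
st=bot.get_state(); im=bot.read_camera('wrist'); print(st['ee_pos'],st['ft_force'])
s=bot.read_camera('scene'); cv2.imwrite('pics/s7.png',s)
e=np.array(st['ee_pos']); px=proj('scene',[e,e+[0,0,26]]); print(px)
u,v=px[0].astype(int); a=cv2.resize(s[v-65:v+45,u-55:u+55],(400,400),interpolation=cv2.INTER_CUBIC); b=cv2.resize(im[160:400,200:440],(400,400))
cv2.imwrite('pics/c7.png',np.hstack([b,a]))
E
```

```text
[491.02070488 203.57890184 -15.19676243] [-0.42229299 -0.17303064  0.14627494]
[[396.67523728 305.25053106]
 [398.14210622 299.89840298]]
```

View pics/c7.png

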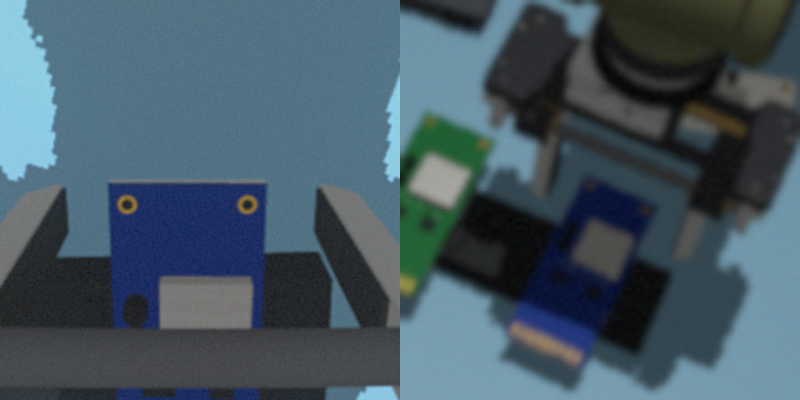

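The board lies centred between the pads (gaps about 42 and 50 px), and there was no contact at a reported z of -15 mm, which confirms the fingertip offset. Closing.

servo_tool --linear '[[0, 0, 0], [0, 0, 0], [0, 0, 0], [0, 0, 0], [0, 0, 0]]' --twist '[[0, 0, 0], [0, 0, 0], [0, 0, 0], [0, 0, 0], [0, 0, 0]]' --claw 1.0 --newtons 25

```text
time: 14.78
ee_pos: [491.3, 203.7, -14.7]
tcp_rot: [0.45, 1.571, 2.3]
ft_force: [-0.1, -0.2, 0.4]
finger_gap: 0.526
```

servo_tool --linear '[[-0.5, 0, 0], [-1.5, 0, 0], [-2.5, 0, 0], [-2.5, 0, 0], [-2, 0, 0], [0, 0, 0], [0, 0, 0]]' --twist '[[0, 0, 0], [0, 0, 0], [0, 0, 0], [0, 0, 0], [0, 0, 0], [0, 0, 0], [0, 0, 0]]'

```text
time: 15.65
ee_pos: [491.0, 203.5, 74.8]
tcp_rot: [1.567, 1.57, -2.867]
ft_force: [-0.5, -0.7, -0.6]
finger_gap: 0.526
```

```bash
python3 - <<'E' 2>/dev/null
from h import *
st=bot.get_state(); im=bot.read_camera('wrist'); cv2.imwrite('pics/w8.png',im); print(st['time'],st['ee_pos'],st['ft_force'],st['wrist_torque'])
s=bot.read_camera('scene'); cv2.imwrite('pics/s8.png',s)
h=cv2.cvtColor(im,cv2.COLOR_BGR2HSV);m=((h[...,0]>112)&(h[...,0]<130)&(h[...,1]>120)).astype(np.uint8); n,l,q,c=cv2.connectedComponentsWithStats(m); k=1+q[1:,4].argmax();print(q[k])
u,v=proj('scene',[np.array(st['ee_pos'])+[30,0,30]])[0].astype(int); a=cv2.resize(s[v-50:v+50,u-50:u+50],(400,400),interpolation=cv2.INTER_CUBIC); b=cv2.resize(im[160:400,200:440],(400,400))
cv2.imwrite('pics/c8.png',np.hstack([b,a]))
E
```

```text
15.65 [490.95846799 203.54751903  74.83061016] [-0.53736617 -0.69838494 -0.6423934 ] [ 0.01363626  0.00793601 -0.0062341 ]
[ 268  270   94   87 2988]
```

View pics/c8.png

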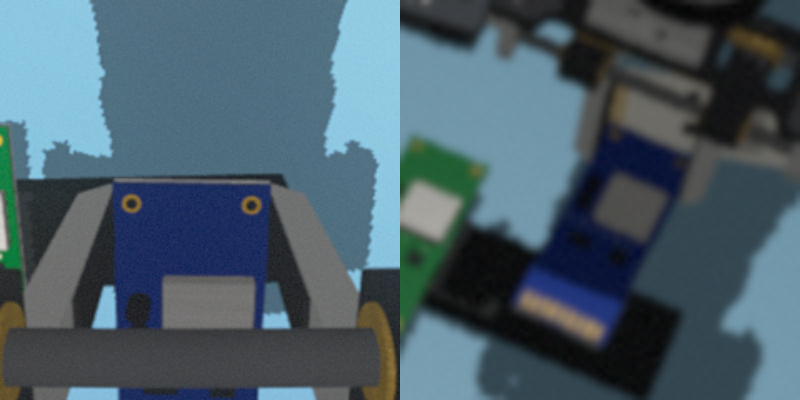

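Board held level and lifted clear. Before insertion I'll measure the channel's centre line from the earlier wrist pictures.

```bash
python3 - <<'E' 2>/dev/null
from h import *
import json
im=cv2.imread('pics/w5.png')
st=dict(ee_pos=c2w(32.81346056,-0.92716255,192.28035408),tcp_rot=R.from_matrix(Rdown(YC)).as_euler('xyz'))
# crop around channel rectified onto z=37
W=np.array([[c2w(x,y,37) for x in np.arange(-60,60,.25)] for y in np.arange(62,-62,-.25)])
p=proj('wrist',W.reshape(-1,3),st).reshape(W.shape[:2]+(2,)).astype(np.float32)
r=cv2.remap(im,p[...,0],p[...,1],cv2.INTER_CUBIC); cv2.imwrite('pics/rect37.png',r)
g=r.mean(2)
for x in(-22,-15,-8): 
    i=int((x+60)*4); a=g[:,i-8:i+8].mean(1); d=np.diff(cv2.GaussianBlur(a[:,None],(1,5),0)[:,0]); k=[j for j in range(2,len(d)-2) if abs(d[j])>3 and abs(d[j])==abs(d[max(0,j-4):j+5]).max()]
    print(x,[(round(62-(j+.5)*.25,1),round(d[j],1)) for j in k])
E
```

```text
-22 [(57.1, np.float64(-12.6)), (54.4, np.float64(6.0)), (40.1, np.float64(20.2)), (-25.4, np.float64(-14.7)), (-27.6, np.float64(14.4)), (-41.9, np.float64(-15.8)), (-53.1, np.float64(10.2))]
-15 [(57.1, np.float64(-12.3)), (54.1, np.float64(6.1)), (50.6, np.float64(3.2)), (40.1, np.float64(20.9)), (-25.1, np.float64(-15.1)), (-27.6, np.float64(14.0)), (-41.9, np.float64(-17.3)), (-53.1, np.float64(10.5))]
-8 [(60.1, np.float64(9.3)), (57.1, np.float64(-12.8)), (52.9, np.float64(5.9)), (40.1, np.float64(22.3)), (-25.4, np.float64(-12.8)), (-27.6, np.float64(14.4)), (-42.1, np.float64(-17.4)), (-53.1, np.float64(10.3)), (-61.1, np.float64(-7.3))]
```

View pics/rect37.png

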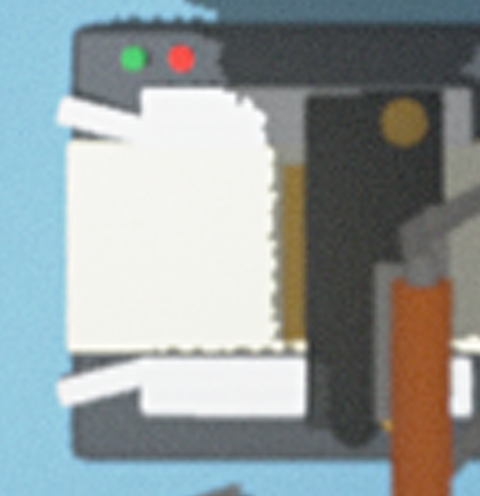

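The rectified view shows the channel rails' outer edges at y=+40.1 and -41.9, and the inner -y edge at -27.6. The channel centre is therefore y≈-1.0 in my frame, which agrees with the bar. Planning the transfer.

```bash
python3 - <<'E' 2>/dev/null
from h import *
st=bot.get_state(); p=c2w(-171,-1,40); print(p, np.hypot(*p[:2])); plan(p,YC+np.pi/2,12)
E
```

```text
[ 469.82656649 -266.76431062   40.        ] 540.277891459571
lin [[0.29, 1.25, -3.72], [0.29, 1.27, -3.71], [0.29, 1.28, -3.71], [0.29, 1.3, -3.7], [0.29, 1.32, -3.69], [0.29, 1.34, -3.69], [0.29, 1.36, -3.68], [0.29, 1.38, -3.67], [0.29, 1.4, -3.67], [0.29, 1.41, -3.66], [0.29, 1.43, -3.65], [0.29, 1.45, -3.64]]
tw each [-0.005, -0.0, -0.0001]
```

servo_tool --linear '[[0, 0.6, -1.8], [0, 1.3, -3.7], [0, 1.3, -3.7], [0, 1.3, -3.7], [0.4, 1.3, -3.7], [0.4, 1.35, -3.7], [0.4, 1.35, -3.7]]' --twist '[[-0.005, 0, 0], [-0.005, 0, 0], [-0.005, 0, 0], [-0.005, 0, 0], [-0.005, 0, 0], [-0.005, 0, 0], [-0.005, 0, 0]]'

```text
time: 16.62
ee_pos: [479.3, -51.9, 62.6]
tcp_rot: [1.104, 1.57, 2.99]
ft_force: [0.5, -0.0, -0.2]
finger_gap: 0.526
```

servo_tool --linear '[[0.4, 1.4, -3.7], [0.4, 1.4, -3.7], [0.5, 1.4, -3.7], [0.5, 1.4, -3.7], [0.5, 1.4, -3.6], [0, 0.7, -1.8], [0, 0, 0], [0, 0, 0]]' --twist '[[-0.005, 0, 0], [-0.005, 0, 0], [-0.005, 0, 0], [-0.005, 0, 0], [-0.005, 0, 0], [0, 0, 0], [0, 0, 0], [0, 0, 0]]'

```text
time: 17.62
ee_pos: [471.5, -265.7, 40.2]
tcp_rot: [0.293, 1.57, 2.203]
ft_force: [0.7, -0.4, -1.1]
finger_gap: 0.527
```

```bash
cat > rd.py <<'E'
from h import *
st=bot.get_state(); Q=R.from_euler('xyz',st['tcp_rot']).as_matrix(); f=st['ft_force']
print('t',st['time'],'cradle',w2c(st['ee_pos']).round(2),'jaw-109.42',round(np.degrees(np.arctan2(Q[1,2],Q[0,2]))-109.42,2),'tilt',Q[:,0].round(4),'Fc',round(f[:2]@EX,2),round(f[:2]@EY,2),round(f[2],2),'T',st['wrist_torque'].round(2),'gap',st['finger_gap'])
E
cat > bx.py <<'E'
# board rear edge & sides in the wrist picture -> tool frame, at board top height
from h import *
im=bot.read_camera('wrist'); cv2.imwrite('pics/wb.png',im)
h=cv2.cvtColor(im,cv2.COLOR_BGR2HSV); m=((h[...,0]>112)&(h[...,0]<130)&(h[...,1]>120)).astype(np.uint8)
n,l,q,c=cv2.connectedComponentsWithStats(m); k=1+q[1:,4].argmax(); print(q[k],c[k])
rows=[np.flatnonzero(l[r]==k)[[0,-1]] for r in (262,270,278,290)if (l[r]==k).any()]; print(rows)
E
python3 rd.py 2>/dev/null; python3 bx.py 2>/dev/null
```

```text
t 17.625 cradle [-169.02   -0.55   40.2 ] jaw-109.42 0.05 tilt [-3.e-04  4.e-04 -1.e+00] Fc 0.47 -0.64 -1.06 T [ 0.08  0.07 -0.05] gap 0.5269563340570684
[ 268  271   94   86 2393] [312.6397827  311.01211868]
[array([333, 346]), array([270, 359])]
```

servo_tool --linear '[[2.0, 0, -0.04], [1.5, 0, 0], [0.9, 0, 0], [0, 0, 0], [0, -0.8, 0], [0, -0.8, 0], [0, -0.8, 0], [0, -0.8, 0], [0, 0, 0]]' --twist '[[0, 0, 0], [0, 0, 0], [0, 0, 0], [0, 0, 0], [0, 0, 0], [0, 0, 0], [0, 0, 0], [0, 0, 0], [0, 0, 0]]'

```text
time: 18.8
ee_pos: [502.2, -256.1, -3.8]
tcp_rot: [0.242, 1.571, 2.153]
ft_force: [-0.7, -0.3, -1.2]
finger_gap: 0.525
```

```bash
python3 rd.py 2>/dev/null; python3 - <<'E' 2>/dev/null
from h import *
s=bot.read_camera('scene'); cv2.imwrite('pics/s9.png',s)
st=bot.get_state(); e=np.array(st['ee_pos'])
t=bot.read_camera('top'); cv2.imwrite('pics/t9.png',t)
u,v=proj('scene',[c2w(-60,0,40)])[0].astype(int); cv2.imwrite('pics/c9.png',cv2.resize(s[v-50:v+50,u-50:u+50],(600,600),interpolation=cv2.INTER_CUBIC))
x=w2c(e)[0]+111
f=lambda P:((proj('scene',P)-[u-50,v-50])*6).round().tolist()
print('front corners pred',f([c2w(x,y,z) for z in(32,37) for y in(-26,24)]))
b=cv2.cvtColor(s,cv2.COLOR_BGR2HSV)
E
```

```text
t 18.8 cradle [-136.92   -1.72   -3.85] jaw-109.42 0.05 tilt [-1.e-04  1.e-04 -1.e+00] Fc -0.79 0.01 -1.24 T [0.08 0.05 0.05] gap 0.5246435751064735
front corners pred [[209.0, 349.0], [314.0, 388.0], [208.0, 342.0], [312.0, 381.0]]
```

View pics/c9.png

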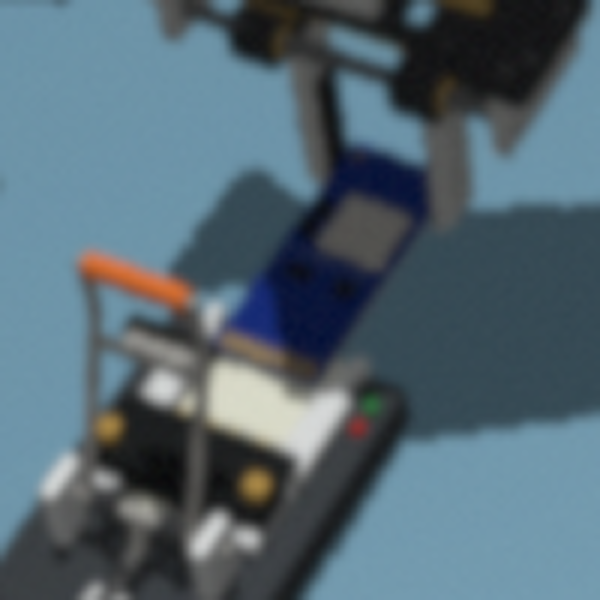

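The crop shows the board front at (225–315, 335–372), entering between the flares on line with the channel. Continuing slightly lower, towards the contact row.

servo_tool --linear '[[0.1, 0, 0.05], [0.05, 0, 0], [0, -0.4, 0], [0, -0.4, 0], [0, -0.4, 0], [0, -0.4, 0], [0, -0.4, 0], [0, 0, 0]]' --twist '[[0, 0, 0], [0, 0, 0], [0, 0, 0], [0, 0, 0], [0, 0, 0], [0, 0, 0], [0, 0, 0], [0, 0, 0]]'

```text
time: 19.9
ee_pos: [520.9, -249.2, -5.2]
tcp_rot: [-2.077, 1.57, -0.167]
ft_force: [0.7, 2.0, -1.3]
finger_gap: 0.525
```

```bash
python3 rd.py 2>/dev/null; python3 bx.py 2>/dev/null
```

```text
t 19.9 cradle [-116.97   -1.39   -5.21] jaw-109.42 0.03 tilt [ 5.e-04 -1.e-04 -1.e+00] Fc 1.35 1.62 -1.26 T [ 0.3  -0.03  0.23] gap 0.5253777962269095
[ 271  393   84   40 2143] [312.04106393 413.00419972]
[]
```

servo_tool --linear '[[0.05, 0, 0.05], [0.05, 0, 0], [0, 0, 0]]' --twist '[[0, 0, 0], [0, 0, 0], [0, 0, 0]]'

```text
time: 20.32
ee_pos: [520.3, -249.0, -6.2]
tcp_rot: [-2.769, 1.571, -0.859]
ft_force: [-0.4, 0.6, -0.9]
finger_gap: 0.528
```

```bash
sed -i 's/^rows.*//; s/k=1+q.*/[print("blob",q[k][:5]) for k in range(1,n) if q[k,4]>300]/' bx.py; python3 rd.py 2>/dev/null; python3 bx.py 2>/dev/null
```

```text
t 20.325 cradle [-117.5    -0.99   -6.23] jaw-109.42 0.0 tilt [ 1.e-04 -1.e-04 -1.e+00] Fc -0.18 0.65 -0.86 T [0.06 0.04 0.03] gap 0.5282021031322828
blob [ 268  274   94   83 2206]
blob [ 271  393   84   40 2117]
```

servo_tool --linear '[[0.05, -0.3, 0], [0, -0.3, 0], [0, -0.3, 0], [0, -0.3, 0], [0, 0, 0]]' --twist '[[0, 0, 0], [0, 0, 0], [0, 0, 0], [0, 0, 0], [0, 0, 0]]'

```text
time: 21.0
ee_pos: [531.9, -244.7, -6.7]
tcp_rot: [-2.186, 1.57, -0.276]
ft_force: [0.7, 0.6, -0.5]
finger_gap: 0.526
```

```bash
python3 rd.py 2>/dev/null; python3 bx.py 2>/dev/null
```

```text
t 21.0 cradle [-105.13   -0.88   -6.72] jaw-109.42 0.03 tilt [ 3.e-04 -1.e-04 -1.e+00] Fc 0.87 0.31 -0.48 T [ 0.05 -0.09 -0.02] gap 0.5264761796012312
blob [ 268  276   95   81 2167]
blob [ 270  393   84   40 2263]
```

servo_tool --linear '[[0, -0.25, 0], [0, -0.25, 0], [0, -0.25, 0], [0, -0.25, 0]]' --twist '[[0, 0, 0], [0, 0, 0], [0, 0, 0], [0, 0, 0]]' --newtons 18

```text
time: 21.55
ee_pos: [541.2, -241.5, -6.8]
tcp_rot: [1.419, 1.571, -2.955]
ft_force: [-0.9, -1.6, 0.7]
finger_gap: 0.524
```

```bash
python3 rd.py 2>/dev/null; python3 bx.py 2>/dev/null
```

```text
t 21.55 cradle [-95.28  -0.88  -6.76] jaw-109.42 0.02 tilt [-0. -0. -1.] Fc -1.38 -1.16 0.67 T [ 0.03  0.09 -0.03] gap 0.5240024600206352
blob [ 269  277   93   80 2284]
blob [ 271  393   84   40 2367]
```

servo_tool --linear '[[-0.03, -0.2, 0], [0, -0.2, 0], [0, -0.2, 0]]' --twist '[[0, 0, 0], [0, 0, 0], [0, 0, 0]]'

```text
time: 21.98
ee_pos: [546.4, -239.5, -6.6]
tcp_rot: [1.163, 1.57, 3.073]
ft_force: [-4.3, -2.2, -0.6]
finger_gap: 0.528
```

```bash
python3 rd.py 2>/dev/null; python3 bx.py 2>/dev/null
```

```text
t 21.975 cradle [-89.76  -0.76  -6.64] jaw-109.42 0.02 tilt [-1.1e-03  1.0e-04 -1.0e+00] Fc -4.79 -0.69 -0.56 T [-0.24  0.77 -0.03] gap 0.5276463835165272
blob [ 269  277   93   80 2305]
blob [ 271  393   84   40 2375]
```

servo_tool --linear '[[0, -0.2, 0], [0, -0.2, 0], [0, -0.1, 0]]' --twist '[[0, 0, 0], [0, 0, 0], [0, 0, 0]]'

```text
time: 22.4
ee_pos: [551.5, -237.8, -6.5]
tcp_rot: [0.951, 1.571, 2.861]
ft_force: [-4.2, -1.6, -1.2]
finger_gap: 0.53
```

```bash
python3 rd.py 2>/dev/null; python3 bx.py 2>/dev/null
```

```text
t 22.4 cradle [-84.37  -0.88  -6.49] jaw-109.42 0.01 tilt [-1.e-04  0.e+00 -1.e+00] Fc -4.52 -0.07 -1.23 T [-0.25  0.73  0.05] gap 0.529515959509114
blob [ 269  280   93   77 2286]
blob [ 271  393   83   40 2369]
```

servo_tool --linear '[[0, -0.15, 0], [0, -0.15, 0], [0, -0.1, 0]]' --twist '[[0, 0, 0], [0, 0, 0], [0, 0, 0]]'

```text
time: 22.82
ee_pos: [555.3, -236.5, -6.5]
tcp_rot: [1.034, 1.571, 2.944]
ft_force: [-3.8, -1.7, -1.9]
finger_gap: 0.529
```

```bash
python3 rd.py 2>/dev/null; python3 bx.py 2>/dev/null
```

```text
t 22.825 cradle [-80.35  -0.85  -6.47] jaw-109.42 0.02 tilt [-0.  0. -1.] Fc -4.13 -0.37 -1.89 T [-0.24  0.69  0.01] gap 0.5294839834482331
blob [ 268  276   94   81 2352]
blob [ 271  393   83   40 2430]
```

servo_tool --linear '[[0, -0.1, 0], [0, -0.1, 0], [0, -0.1, 0]]' --twist '[[0, 0, 0], [0, 0, 0], [0, 0, 0]]'

```text
time: 23.25
ee_pos: [558.1, -235.5, -6.5]
tcp_rot: [-0.375, 1.571, 1.535]
ft_force: [-3.6, -1.9, -1.1]
finger_gap: 0.53
```

```bash
python3 rd.py 2>/dev/null; python3 bx.py 2>/dev/null
```

```text
t 23.25 cradle [-77.38  -0.88  -6.45] jaw-109.42 0.01 tilt [ 0.  0. -1.] Fc -3.97 -0.58 -1.11 T [-0.16  0.66  0.02] gap 0.5304287194318407
blob [ 269  275   93   82 2353]
blob [ 271  393   83   40 2400]
```

servo_tool --linear '[[0, -0.15, 0], [0, -0.15, 0], [0, -0.1, 0]]' --twist '[[0, 0, 0], [0, 0, 0], [0, 0, 0]]'

```text
time: 23.68
ee_pos: [561.8, -234.2, -6.5]
tcp_rot: [1.43, 1.571, -2.943]
ft_force: [-4.3, -1.9, -1.7]
finger_gap: 0.527
```

servo_tool --linear '[[0, -0.1, 0], [0, -0.1, 0], [0, -0.1, 0]]' --twist '[[0, 0, 0], [0, 0, 0], [0, 0, 0]]'

```text
time: 24.05
ee_pos: [563.4, -233.6, -6.7]
tcp_rot: [1.279, 1.568, -3.094]
ft_force: [-15.8, -5.7, 3.8]
finger_gap: 0.526
```

```bash
python3 rd.py 2>/dev/null; python3 bx.py 2>/dev/null
```

```text
t 24.05 cradle [-71.74  -0.82  -6.74] jaw-109.42 0.02 tilt [-2.9e-03 -1.0e-04 -1.0e+00] Fc -16.77 -0.11 3.81 T [-1.16  3.    0.06] gap 0.5256441069909846
blob [ 269  277   92   80 2361]
blob [ 271  393   83   40 2021]
```

servo_tool --linear '[[-0.04, 0, 0], [0, -0.05, 0], [0, 0, 0]]' --twist '[[0, 0, 0], [0, 0, 0], [0, 0, 0]]'

```text
time: 24.48
ee_pos: [563.4, -233.6, -6.7]
tcp_rot: [1.264, 1.567, -3.11]
ft_force: [-15.3, -4.9, -0.1]
finger_gap: 0.53
```

```bash
python3 rd.py 2>/dev/null; python3 bx.py 2>/dev/null; python3 - <<'E' 2>/dev/null
from h import *
# visible board length in front of the mouth, from the wrist picture: rear edge vs mouth edge along the board's middle
im=cv2.imread('pics/wb.png'); st=bot.get_state()
g=cv2.GaussianBlur(im,(3,3),0).astype(float)
for u in(290,312,335):
    col=g[225:360,u].mean(1); d=np.diff(col); k=[225+j for j in range(1,len(d)-1) if abs(d[j])>9 and abs(d[j])==abs(d[max(0,j-3):j+4]).max()]
    print(u,[(r,w2c(onz('wrist',[[u,r+.5]],35,st)[0]).round(1)[:2].tolist()) for r in k])
E
```

```text
t 24.475 cradle [-71.75  -0.83  -6.67] jaw-109.42 0.01 tilt [-3.8e-03 -1.0e-04 -1.0e+00] Fc -16.1 0.45 -0.1 T [-1.18  2.6   0.08] gap 0.5296830639183525
blob [ 268  279   94   78 2146]
blob [ 271  393   83   40 2041]
290 [(259, [-91.4, -12.4]), (268, [-86.5, -12.5])]
312 [(253, [-94.7, -1.0]), (268, [-86.5, -1.0]), (324, [-53.8, -1.1]), (356, [-33.5, -1.1])]
335 [(235, [-104.3, 10.7]), (269, [-85.9, 11.0]), (324, [-53.8, 11.6]), (356, [-33.5, 11.9])]
```

servo_tool --linear '[[0, -0.05, 0], [0, 0, 0]]' --twist '[[0, 0, 0], [0, 0, 0]]'

```text
time: 24.78
ee_pos: [563.4, -233.6, -6.7]
tcp_rot: [1.259, 1.566, -3.114]
ft_force: [-17.3, -6.8, 1.7]
finger_gap: 0.528
```

```bash
python3 rd.py 2>/dev/null; python3 bx.py 2>/dev/null
```

```text
t 24.775 cradle [-71.75  -0.83  -6.69] jaw-109.42 0.0 tilt [-4.8e-03 -1.0e-04 -1.0e+00] Fc -18.62 -0.67 1.74 T [-1.39  3.23  0.  ] gap 0.5276491298056823
blob [ 268  270   94   87 2239]
blob [ 271  393   83   40 2002]
```

Position is locked at -71.75 while the force rises to 18.6 N, so the board is at the wall. I'll relieve the push, then let go and rise.

servo_tool --linear '[[0, 0.05, 0], [0, 0.05, 0], [0, 0.05, 0], [0, 0, 0]]' --twist '[[0, 0, 0], [0, 0, 0], [0, 0, 0], [0, 0, 0]]'

```text
time: 25.32
ee_pos: [563.4, -233.7, -6.3]
tcp_rot: [1.329, 1.569, -3.044]
ft_force: [-8.7, -4.3, -1.2]
finger_gap: 0.528
```

```bash
python3 rd.py 2>/dev/null; python3 bx.py 2>/dev/null
```

```text
t 25.325 cradle [-71.72  -0.93  -6.31] jaw-109.42 0.01 tilt [-1.6e-03 -2.0e-04 -1.0e+00] Fc -9.61 -1.14 -1.18 T [-0.77  1.57  0.05] gap 0.5280330718726916
blob [ 268  277   94   80 2090]
blob [ 271  393   84   40 1975]
```

servo_tool --linear '[[0, 0, 0], [0, 0, 0], [0, 0, 0], [-0.5, 0, 0], [-2.0, 0, 0], [-4.0, 0.5, 0], [-4.5, 0.5, 0], [-4.5, 0.5, 0], [-4.5, 0, 0], [0, 0, 0]]' --twist '[[0, 0, 0], [0, 0, 0], [0, 0, 0], [0, 0, 0], [0, 0, 0], [0, 0, 0], [0, 0, 0], [0, 0, 0], [0, 0, 0], [0, 0, 0]]' --claw 0.3

```text
time: 26.62
ee_pos: [551.2, -239.0, 199.3]
tcp_rot: [-2.377, 1.563, -0.467]
ft_force: [0.7, -0.9, -0.9]
finger_gap: 0.7
```

```bash
python3 rd.py 2>/dev/null; python3 - <<'E' 2>/dev/null
from h import *
st=bot.get_state(); im=bot.read_camera('wrist'); cv2.imwrite('pics/w12.png',im); t=bot.read_camera('top'); cv2.imwrite('pics/t12.png',t)
g=cv2.GaussianBlur(im,(3,3),0).astype(float)
# rear edge of board along cradle y=-10,-1,8 at z=35, profile along x
for y in(-12,-1,10):
    xs=np.arange(-105,-70,.25); p=proj('wrist',[c2w(x,y,35) for x in xs],st).astype(np.float32); a=cv2.remap(im,p[None,:,0],p[None,:,1],cv2.INTER_LINEAR)[0].astype(float).mean(1); d=np.diff(cv2.GaussianBlur(a[:,None],(1,9),0)[:,0]); k=abs(d).argmax(); print(y,xs[k],d[k])
for x in(-75,-60):
    ys=np.arange(-40,40,.25); p=proj('wrist',[c2w(x,y,35) for y in ys],st).astype(np.float32); a=cv2.remap(im,p[None,:,0],p[None,:,1],cv2.INTER_LINEAR)[0].astype(float).mean(1); d=np.diff(cv2.GaussianBlur(a[:,None],(1,9),0)[:,0]); print(x,[(ys[j],round(d[j],1)) for j in range(3,len(d)-3) if abs(d[j])>3 and abs(d[j])==abs(d[j-3:j+4]).max()])
h=cv2.cvtColor(t,cv2.COLOR_BGR2HSV); m=((h[...,0]<18)&(h[...,1]>130)&(h[...,2]>100)).astype(np.uint8); n,l,s,c=cv2.connectedComponentsWithStats(m[130:240,330:400]); print(c+[330,130],s[:,4])
print('grip end',w2c([662.4,-198.5,125.0]),'grip start',w2c([589.7,-224.3,21.1]))
plan(c2w(33.5,-1,190),YC,12)
E
```

```text
t 26.625 cradle [-85.    -1.85 199.29] jaw-109.42 0.01 tilt [ 0.007  -0.0035 -1.    ] Fc 0.32 -1.11 -0.86 T [0.08 0.01 0.01] gap 0.6997066499714237
-12 -87.25 -8.182291666666686
-1 -87.25 -7.609375000000028
10 -86.5 -7.290364583333343
-75 [(np.float64(-24.75), np.float64(-8.1)), (np.float64(25.0), np.float64(4.3))]
-60 [(np.float64(27.0), np.float64(5.0)), (np.float64(30.25), np.float64(4.3)), (np.float64(36.75), np.float64(-3.9))]
[[364.42302139 184.65717286]
 [343.         130.        ]
 [357.5        132.        ]
 [346.         135.        ]
 [373.53333333 172.64      ]] [7619    1    2    3   75]
grip end [ 33.31451171  -0.64828434 125.        ] grip start [-43.82759332  -0.80838696  21.1       ]
lin [[0.04, -1.0, -0.0], [0.04, -0.99, -0.13], [0.04, -0.96, -0.26], [0.04, -0.92, -0.38], [0.04, -0.86, -0.5], [0.04, -0.79, -0.61], [0.04, -0.7, -0.71], [0.04, -0.6, -0.79], [0.04, -0.5, -0.86], [0.04, -0.38, -0.92], [0.04, -0.26, -0.96], [0.04, -0.13, -0.99]]
tw each [-0.1309, -0.0001, 0.0]
```

```bash
python3 - <<'E' 2>/dev/null
from h import *
st=dict(ee_pos=c2w(32.81346056,-0.92716255,192.28035408),tcp_rot=R.from_matrix(Rdown(YC)).as_euler('xyz'))
print(w2c(onz('wrist',[[324.27,256.29]],166.2,st)[0]))
plan(c2w(39.5,-1,190),YC,12)
E
```

```text
[ 41.13473361  -1.11167541 166.2       ]
lin [[0.04, -1.05, -0.0], [0.04, -1.04, -0.14], [0.04, -1.01, -0.27], [0.04, -0.97, -0.4], [0.04, -0.9, -0.52], [0.04, -0.83, -0.64], [0.04, -0.74, -0.74], [0.04, -0.64, -0.83], [0.04, -0.52, -0.91], [0.04, -0.4, -0.97], [0.04, -0.27, -1.01], [0.04, -0.13, -1.04]]
tw each [-0.1309, -0.0001, 0.0]
```

servo_tool --linear '[[0, -1.05, 0], [0, -1.05, -0.15], [0, -1.0, -0.25], [0, -0.95, -0.4], [0, -0.9, -0.5], [0, -0.85, -0.65], [0, -0.75, -0.75], [0, -0.65, -0.85], [0, -0.5, -0.9], [0, -0.4, -0.95], [0, -0.3, -1.0], [0, -0.15, -1.05]]' --twist '[[-0.131, 0, 0], [-0.131, 0, 0], [-0.131, 0, 0], [-0.131, 0, 0], [-0.131, 0, 0], [-0.131, 0, 0], [-0.131, 0, 0], [-0.131, 0, 0], [-0.131, 0, 0], [-0.131, 0, 0], [-0.131, 0, 0], [-0.13, 0, 0]]' --claw 0.66

```text
time: 28.22
ee_pos: [642.6, 80.9, 112.2]
tcp_rot: [1.932, 1.224, -1.475]
ft_force: [-0.9, 0.3, -0.4]
finger_gap: 0.342
```

servo_tool --linear '[[0, 0, 0], [0, 0, 0]]' --twist '[[0, 0, 0], [0, 0, 0]]'

```text
time: 28.48
ee_pos: [643.4, 79.5, 113.6]
tcp_rot: [1.938, 1.226, -1.473]
ft_force: [-0.3, -1.1, -0.1]
finger_gap: 0.338
```

```bash
cat > ob.py <<'E'
from h import *
st=bot.get_state(); im=bot.read_camera('wrist'); cv2.imwrite('pics/wob.png',im)
Q=R.from_euler('xyz',st['tcp_rot']).as_matrix(); print('jaw-19.42',round(np.degrees(np.arctan2(Q[1,2],Q[0,2]))-19.42,2),'cr',w2c(st['ee_pos']).round(2),'F',st['ft_force'].round(2),'t',st['time'])
h=cv2.cvtColor(im,cv2.COLOR_BGR2HSV); m=((h[...,0]<16)&(h[...,1]>150)&(h[...,2]>110)).astype(np.uint8); n,l,s,c=cv2.connectedComponentsWithStats(m)
for k in range(1,n):
    if s[k,4]>150: print(s[k],[w2c(onz('wrist',[c[k]],z,st)[0]).round(1) for z in(166,66)])
E
python3 ob.py 2>/dev/null
```

```text
jaw-19.42 146.29 cr [107.82 267.9  113.64] F [-0.34 -1.1  -0.11] t 28.475
[620  24  20  27 201] [array([-97. , 264.3, 166. ]), array([-203.7,  255. ,   66. ])]
```

The turn went towards the last joint's limit and the hand drifted clear, tilted. I'll check that nothing was disturbed and recover with the turn the other way.

```bash
python3 - <<'E' 2>/dev/null
from h import *
st=bot.get_state(); print(st['joint_positions'].round(3),st['ft_force']); Q=R.from_euler('xyz',st['tcp_rot']).as_matrix(); print(Q.round(3).tolist())
t=bot.read_camera('top'); cv2.imwrite('pics/t13.png',t)
h=cv2.cvtColor(t,cv2.COLOR_BGR2HSV); m=((h[...,0]<18)&(h[...,1]>130)&(h[...,2]>100)).astype(np.uint8); n,l,s,c=cv2.connectedComponentsWithStats(m[130:240,330:400]); print(c+[330,130],s[:,4])
t0=cv2.imread('pics/t12.png'); 
for nm,r in(('green',(230,195,270,250)),('cradle',(330,145,405,235)),('bluebd',(355,210,400,260))):
    x0,y0,x1,y1=r
    d=cv2.absdiff(t0,t)[y0:y1,x0:x1].max(2); print(nm,(d>40).sum())
# upright at yaw jaw 19.42 (no mod pi)
for yaw in(YC,YC+np.pi): print(R.from_matrix(Q.T@Rdown(yaw)).as_rotvec().round(3))
E
```

```text
[ 0.221  0.609  1.264 -0.353  1.327 -2.554] [ 0.21706887 -0.10815972  0.45461119]
[[0.033, -0.272, -0.962], [-0.336, -0.909, 0.246], [-0.941, 0.315, -0.122]]
[[364.42298096 184.65843729]
 [343.         130.        ]
 [357.5        132.        ]
 [346.         135.        ]
 [373.06410256 172.84615385]
 [374.         195.        ]] [7615    1    2    3   78    1]
green 596
cradle 2926
bluebd 2108
[ 2.501 -0.456  0.029]
[-0.603 -0.022 -0.349]
```

servo_tool --linear '[[0, 0, 0], [0, 0, 0], [0, 0, 0], [0, 0, 0], [0, 0, 0], [0, 0, 0], [0, 0, 0], [0, 0, 0]]' --twist '[[0.167, -0.03, 0.002], [0.167, -0.03, 0.002], [0.167, -0.03, 0.002], [0.167, -0.03, 0.002], [0.167, -0.03, 0.002], [0.167, -0.03, 0.002], [0.167, -0.03, 0.002], [0.167, -0.03, 0.002]]'

```text
time: 29.58
ee_pos: [643.7, 79.1, 114.1]
tcp_rot: [2.639, 1.369, -2.142]
ft_force: [-0.1, 0.3, -0.3]
finger_gap: 0.339
```

servo_tool --linear '[[0, 0, 0], [0, 0, 0], [0, 0, 0], [0, 0, 0], [0, 0, 0], [0, 0, 0], [0, 0, 0], [0, 0, 0]]' --twist '[[0.167, -0.03, 0.002], [0.167, -0.03, 0.002], [0.167, -0.03, 0.002], [0.167, -0.03, 0.002], [0.167, -0.03, 0.002], [0.167, -0.03, 0.002], [0.163, -0.03, 0.002], [0, 0, 0]]'

```text
time: 30.58
ee_pos: [643.5, 79.0, 114.4]
tcp_rot: [-1.775, 1.566, -1.435]
ft_force: [0.4, -0.2, 0.3]
finger_gap: 0.34
```

```bash
python3 - <<'E' 2>/dev/null
from h import *
st=bot.get_state(); Q=R.from_euler('xyz',st['tcp_rot']).as_matrix(); print(st['time'],st['joint_positions'].round(3),st['ee_pos'],Q.round(3).tolist())
print(R.from_matrix(Q.T@Rdown(YC)).as_rotvec().round(4))
plan(c2w(40,-1,200),YC,10)
E
```

```text
30.575 [ 0.068  0.57   1.283 -0.005  1.289 -0.271] [643.49689588  79.01835356 114.40949852] [[0.001, -0.334, 0.943], [-0.005, 0.943, 0.334], [-1.0, -0.005, -0.001]]
[ 0.0013 -0.0009  0.0046]
lin [[-0.84, -2.69, -0.68], [-0.84, -2.69, -0.68], [-0.85, -2.69, -0.68], [-0.85, -2.69, -0.68], [-0.85, -2.69, -0.68], [-0.85, -2.69, -0.68], [-0.85, -2.68, -0.68], [-0.85, -2.68, -0.68], [-0.85, -2.68, -0.68], [-0.85, -2.68, -0.68]]
tw each [0.0001, -0.0001, 0.0005]
```

Upright again. Up first, then across to above the bar.

servo_tool --linear '[[-4.2, 0, 0], [-4.2, -2.7, -0.7], [0, -2.7, -0.7], [0, -2.7, -0.7], [0, -2.7, -0.7], [0, -2.7, -0.7], [0, -2.7, -0.7], [0, -2.7, -0.6], [0, -2.7, -0.6], [0, -2.7, -0.7], [0, -2.6, -0.7], [0, 0, 0]]' --twist '[[0, 0, 0.0045], [0, 0, 0], [0, 0, 0], [0, 0, 0], [0, 0, 0], [0, 0, 0], [0, 0, 0], [0, 0, 0], [0, 0, 0], [0, 0, 0], [0, 0, 0], [0, 0, 0]]' --claw 0.66

```text
time: 32.08
ee_pos: [669.1, -198.1, 197.5]
tcp_rot: [3.037, 1.569, -2.906]
ft_force: [-0.9, 0.8, -0.3]
finger_gap: 0.337
```

```bash
python3 ob.py 2>/dev/null
```

```text
jaw-19.42 0.09 cr [ 39.78  -2.5  197.53] F [-0.88  0.77 -0.27] t 32.075
[309 224  13  58 656] [array([ 4.02e+01, -1.00e-01,  1.66e+02]), array([ 40.3, -30.8,  66. ])]
```

servo_tool --linear '[[0, 0.15, 0], [2.5, 0, 0], [2.5, 0, 0], [1.3, 0, 0], [0.7, 0, 0], [0, 0, 0]]' --twist '[[0, 0, 0], [0, 0, 0], [0, 0, 0], [0, 0, 0], [0, 0, 0], [0, 0, 0]]'

```text
time: 32.88
ee_pos: [668.9, -194.4, 128.2]
tcp_rot: [-3.091, 1.569, -2.75]
ft_force: [0.8, -0.0, 0.7]
finger_gap: 0.339
```

servo_tool --linear '[[0, 0, 0], [0, 0, 0], [0, 0, 0], [0, 0, 0]]' --twist '[[0, 0, 0], [0, 0, 0], [0, 0, 0], [0, 0, 0]]' --claw 1.0 --newtons 20

```text
time: 33.38
ee_pos: [668.4, -194.9, 128.3]
tcp_rot: [-3.096, 1.569, -2.756]
ft_force: [-5.5, -0.7, 4.2]
finger_gap: 0.095
```

```bash
python3 ob.py 2>/dev/null; python3 - <<'E'
import numpy as np
from arc import bar
A=np.linspace(1.2,0.0,26); B=np.array([bar(a) for a in A]); d=np.diff(B,axis=0)/10
print([[round(float(-q[1]),2),0,round(float(q[0]),2)] for q in d]); print(B[-1]-B[0])
E
```

```text
jaw-19.42 0.1 cr [ 40.17   0.77 128.35] F [-5.45 -0.69  4.25] t 33.375
[ 306  256   18   80 1299] [array([ 40. ,  -0.3, 166. ]), array([ 39.9, -45.4,  66. ])]
[[0.16, 0, -0.53], [0.19, 0, -0.52], [0.21, 0, -0.51], [0.24, 0, -0.5], [0.26, 0, -0.49], [0.28, 0, -0.48], [0.31, 0, -0.46], [0.33, 0, -0.45], [0.35, 0, -0.43], [0.37, 0, -0.41], [0.39, 0, -0.39], [0.41, 0, -0.38], [0.43, 0, -0.36], [0.44, 0, -0.33], [0.46, 0, -0.31], [0.47, 0, -0.29], [0.49, 0, -0.27], [0.5, 0, -0.24], [0.51, 0, -0.22], [0.52, 0, -0.19], [0.53, 0, -0.17], [0.54, 0, -0.14], [0.54, 0, -0.12], [0.55, 0, -0.09], [0.55, 0, -0.07]]
[ -83.58128818 -100.17043019]
```

servo_tool --linear '[[0.16, 0, -0.53], [0.19, 0, -0.52], [0.21, 0, -0.51], [0.24, 0, -0.5], [0.26, 0, -0.49], [0.28, 0, -0.48], [0.31, 0, -0.46], [0.33, 0, -0.45], [0.35, 0, -0.43], [0.37, 0, -0.41], [0.39, 0, -0.39], [0.41, 0, -0.38]]' --twist '[[0, 0, 0], [0, 0, 0], [0, 0, 0], [0, 0, 0], [0, 0, 0], [0, 0, 0], [0, 0, 0], [0, 0, 0], [0, 0, 0], [0, 0, 0], [0, 0, 0], [0, 0, 0]]'

```text
time: 34.92
ee_pos: [616.0, -213.2, 92.6]
tcp_rot: [2.948, 1.569, -2.994]
ft_force: [-0.2, 2.5, 0.4]
finger_gap: 0.098
```

```bash
python3 ob.py 2>/dev/null; python3 -c "
from arc import bar
print(bar(1.2-.048*12)-bar(1.2))"
```

```text
jaw-19.42 0.12 cr [-15.33   0.96  92.57] F [-0.16  2.48  0.37] t 34.925
[ 306  257   18   80 1328] [array([-15.4,  15.5, 166. ]), array([-15.4, -30. ,  66. ])]
[-55.48214028 -35.05051226]
```

servo_tool --linear '[[0.43, 0, -0.36], [0.44, 0, -0.33], [0.46, 0, -0.31], [0.47, 0, -0.29], [0.49, 0, -0.27], [0.5, 0, -0.24], [0.51, 0, -0.22], [0.52, 0, -0.19], [0.53, 0, -0.17], [0.54, 0, -0.14], [0.54, 0, -0.12], [0, 0, 0]]' --twist '[[0, 0, 0], [0, 0, 0], [0, 0, 0], [0, 0, 0], [0, 0, 0], [0, 0, 0], [0, 0, 0], [0, 0, 0], [0, 0, 0], [0, 0, 0], [0, 0, 0], [0, 0, 0]]'

```text
time: 36.48
ee_pos: [591.2, -222.1, 38.2]
tcp_rot: [2.963, 1.569, -2.979]
ft_force: [-2.6, 1.4, -2.3]
finger_gap: 0.097
```

```bash
python3 ob.py 2>/dev/null; python3 -c "
from arc import bar
print(bar(1.2-.048*23)-bar(1.2))"
```

```text
jaw-19.42 0.11 cr [-41.7    0.81  38.19] F [-2.56  1.43 -2.28] t 36.475
[ 306  257   18   80 1356] [array([-41.7,  39.9, 166. ]), array([-41.8,  -5.8,  66. ])]
[-81.9973963 -89.1980289]
```

servo_tool --linear '[[0.3, 0, -0.05], [0.3, 0, -0.05], [0.2, 0, 0], [0, 0, 0]]' --twist '[[0, 0, 0], [0, 0, 0], [0, 0, 0], [0, 0, 0]]'

```text
time: 37.02
ee_pos: [590.0, -222.5, 30.3]
tcp_rot: [2.95, 1.568, -2.992]
ft_force: [-5.9, 0.3, -2.0]
finger_gap: 0.096
```

```bash
python3 ob.py 2>/dev/null
```

```text
jaw-19.42 0.11 cr [-42.93   0.83  30.32] F [-5.93  0.32 -2.03] t 37.025
[ 305  257   19   81 1358] [array([-42.9,  43.5, 166. ]), array([-43.1,  -2.2,  66. ])]
```

servo_tool --linear '[[0.1, 0, 0], [0.1, 0, 0], [0, 0, 0]]' --twist '[[0, 0, 0], [0, 0, 0], [0, 0, 0]]'

```text
time: 37.45
ee_pos: [589.8, -222.6, 28.5]
tcp_rot: [2.952, 1.568, -2.99]
ft_force: [-7.9, 0.0, 0.2]
finger_gap: 0.1
```

```bash
python3 ob.py 2>/dev/null
```

```text
jaw-19.42 0.11 cr [-43.16   0.8   28.49] F [-7.88  0.    0.25] t 37.45
[ 305  257   19   81 1358] [array([-43.1,  44.3, 166. ]), array([-43.3,  -1.5,  66. ])]
```

The spring load has gone over to the foot (Fz≈0, angle ≈0.00), so I'll let go and withdraw.

servo_tool --linear '[[0, 0, -0.08], [0, 0, 0]]' --twist '[[0, 0, 0], [0, 0, 0]]'

```text
time: 37.75
ee_pos: [589.9, -222.6, 28.8]
tcp_rot: [-3.039, 1.57, -2.698]
ft_force: [-3.0, 2.6, -1.1]
finger_gap: 0.098
```

servo_tool --linear '[[0, 0, 0], [0, 0, 0], [0, 0, 0], [0, 0, 0], [-0.5, 0, 0], [-1.5, 0, 0], [-3, 0, 0], [-4, 0, 0], [-4, 0, 0], [-2, 0, 0], [0, 0, 0], [0, 0, 0]]' --twist '[[0, 0, 0], [0, 0, 0], [0, 0, 0], [0, 0, 0], [0, 0, 0], [0, 0, 0], [0, 0, 0], [0, 0, 0], [0, 0, 0], [0, 0, 0], [0, 0, 0], [0, 0, 0]]' --claw 0.68

```text
time: 39.25
ee_pos: [589.6, -222.4, 177.9]
tcp_rot: [2.811, 1.568, -3.131]
ft_force: [-0.5, 0.5, -0.7]
finger_gap: 0.315
```

```bash
python3 ob.py 2>/dev/null; python3 - <<'E' 2>/dev/null
from h import *
st=bot.get_state(); im=cv2.imread('pics/wob.png')
for y in(-12,0,10):
    xs=np.arange(-105,-70,.25); p=proj('wrist',[c2w(x,y,35) for x in xs],st).astype(np.float32); a=cv2.remap(im,p[None,:,0],p[None,:,1],cv2.INTER_LINEAR)[0].astype(float).mean(1); d=np.diff(cv2.GaussianBlur(a[:,None],(1,9),0)[:,0]); k=abs(d).argmax(); print('rear edge y',y,xs[k],round(d[k],1))
t=bot.read_camera('top'); cv2.imwrite('pics/t20.png',t); h=cv2.cvtColor(t,cv2.COLOR_BGR2HSV); m=((h[...,0]<18)&(h[...,1]>130)&(h[...,2]>100)).astype(np.uint8); n,l,s,c=cv2.connectedComponentsWithStats(m[130:240,330:400]); print(c+[330,130],s[:,4],proj('top',[c2w(-45,-1,66)]))
g=((h[...,0]>45)&(h[...,0]<80)&(h[...,1]>100)).astype(np.uint8); n,l,s,c=cv2.connectedComponentsWithStats(g[195:255,225:275]); k=1+s[1:,4].argmax(); print('green',c[k]+[225,195],s[k,4])
t0=cv2.imread('pics/top0.png')
E
```

```text
jaw-19.42 0.12 cr [-43.32   1.02 177.95] F [-0.45  0.51 -0.68] t 39.25
[310 210  10  45 372] [array([-43.4,  24. , 166. ]), array([-43.4,  -0.1,  66. ])]
rear edge y -12 -86.0 -7.7
rear edge y 0 -85.5 -7.1
rear edge y 10 -85.75 -7.7
[[364.51488753 184.52918996]
 [343.         130.        ]
 [357.5        132.        ]
 [346.         135.        ]
 [356.66666667 212.33333333]] [7691    1    2    3    3] [[379.42164459 214.39260292]]
green [249.22962963 224.12148148] 675
```

```bash
python3 -c "
from station import bot
print(bot.finish_job()); print(bot.get_state()['time'])"
```

```text
the job is handed in; nothing more can be done
None
the job is handed in; nothing more can be done
```

I opened the clip on the 165 x 112 cradle, slid the blue board home, lowered the clip onto it under control and let go. The job was handed in shortly after 39 s, and no verdict was reported.

**Last checks that agreed:**
- **Board home:** the hand stopped dead at the wall while the push rose from 4 N of drag to 18.6 N, and I then eased off. After letting go, the board's rear edge sat 39 mm before the mouth, within 1 mm or so of the pushed-home reading. I could not read the board-present pin directly.
- **Clip down:** the hand position put the clip at about 0.00 rad, lowered at about 0.4 rad/s, with the spring load carried by the foot before I opened the fingers. The wrist camera showed the bar back down over the mouth.
- **Green board:** it had not moved in the top view. I did not measure the meter, spool, driver, brush or pliers at the end.

**What failed or disagreed:**
- **Fingertips:** they end about 25 mm short of the reported TCP, so the first clip grasp closed on air; I went deeper and it held.
- **Wrist turn:** one turn after the insertion went the wrong way. It ran the last joint to the edge of its range (-2.554 read against -2.55) and let the hand drift tilted. The clip was still up afterwards, wrist force was low at the end of the turn, and I turned back the other way.
- **Contact drag:** it began later than the task text suggested, about 18 to 23 mm before the wall rather than 30.
- **Bar in the top view:** the hand hid it in the last top view, so the clip check rests on the wrist camera and hand position.

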